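# Load the imaging-plate eraser and shut its lid

## Task

Load the eraser box with the larger of the two imaging plates: take it from its stand and lean it in the box, in the middle of the sloped rest, standing on its bottom edge with the white face outwards, foot right up against the rest and back flat on it, and let it go there without dropping it. Then break the locked lid stay at its knuckle and lower the lid gently until it is fully shut, holding on to it all the way because it drops by itself once well down. Leave the plate standing in the box as you set it, and do not disturb the small plate, the wash bottle or the dish stack.

Things in the scene. Friction and masses are not known exactly. Their poses are not given: they have to be found in the camera images.
- imaging_plate: the larger imaging plate (the one to load): flat, 100 mm wide, 100 mm high, 8 mm thick, 0.1 to 0.2 kg, black rim, white front face, grey metal back; starts upright in the stand. Origin: middle of its bottom edge (mid-thickness); z up its height, y along its width, x through its thickness: white face at x = -4 mm, metal back at x = +4 mm
- small_plate: the smaller imaging plate of the same make, 70 mm wide, 72 mm high, 8 mm thick; it stays upright in the stand. Axes as for the larger plate
- plate_stand: fixed grey stand, base 135 (x) by 110 (y) by 10 mm, three slots at x = -45, 0 and +45 mm; the plates stand on the base (10 mm above the bench) in the outer two, axes parallel to the stand's. Slots are formed by fins 10.8 mm apart that reach 39.5 mm above the bench, at y = +-15 to +-33 mm. Origin: centre of the underside
- eraser_box: fixed white light box with open top, 180 (x) by 280 (y) by 110 mm high, walls 8 mm, control panel on its front (-x) face, lid hinged on its far (+x) top edge, lid stay on the outside of its right (-y) wall. Origin: centre of the underside
- rest: sloped steel sheet fixed in the box, 30 degrees from vertical, facing the box's -y side, 120 mm wide, 62 mm up the slope (a plate's upper part stands free of it). Origin: middle of the bottom line of its front face, on a level ledge 14 mm above the bench; z up the slope, y along the bottom line, -x out of the front. A well seated plate has the same axes and its origin at (-4, 0, 0) mm here
- rest_lip (a point): top middle of the inner side of the ledge's lip: 7 mm above the ledge, 26 mm horizontally in front of the rest's bottom line; the plate's foot goes between lip and rest, right back against the rest
- lid (a joint): lid angle: 0 as found (open, 83 degrees up), 1.45 fully shut, about the box's y axis through point lid_hinge. Hood 0.45 kg. Cannot close while the stay is locked. With the stay broken the stiff hinge holds it still down to about 0.6; farther down it falls by itself and slams unless held
- lid_hinge (a point): middle of the lid's hinge line, on the far top edge of the box (box frame x = +90 mm, 110 mm above the bench)
- lid_edge (a point): middle of the front edge of the lid's outer (top) face, 186 mm from the hinge; the hood is 280 mm wide and 30 mm high, its open side faces the robot while open
- lid_handle (a point): middle of the lid's bow handle: round steel bar 10 mm thick, 90 mm long, parallel to the hinge, 220 mm from it and 34 mm beyond the lid's front edge, on two legs at its ends; it can turn in the fingers as the lid swings. Topmost, about 0.33 m up, when open; 0.126 m up and 40 mm in front of the box when shut
- stay (a joint): fold angle of the two-arm lid stay at its knuckle: 0 as found (locked, 0.16 beyond straight against its stop), 0.16 straight, growing as it folds, about 2.8 with the lid shut. It stays where it is left; a light push (2 to 5 N) breaks it
- stay_knuckle (a point): middle of the black thumb pad on the stay's knuckle: a drum 24 mm in diameter, 24 mm long, axis along the box's y, outside the arms on the right of the box. Push it square to the arms, down and away (box direction about +0.6 x, -0.8 z): straight after about 7 mm, well broken after 15 to 25 mm; 70 mm or more may let the lid fall
- stay_foot (a point): lower pivot of the stay, on the outside of the box's right wall; the lower arm (76 mm) runs from here up and away to the knuckle, the upper arm (about 110 mm) on to the lid's side
- wash_bottle: white plastic wash bottle with a bent spout, 67x96x196 mm; bystander, origin at the centre of its underside
- petri_stack: stack of petri dishes, 61 mm in diameter, 49 mm high; bystander, origin at the centre of its underside

How it is judged:
By the outcome, as a careful person would: the job done as asked, in the order asked, and still so for the second after the job is handed in, with the robot touching nothing.
It also fails if it takes over 72 s, if anything falls off the work surface, if the arm or the gripper's body presses on something with over 40 N, if the wrist force passes 120 N, or if a joint passes its speed limit or range.

## Robot

A 6-joint arm with a two-finger parallel gripper is mounted at the origin on a cart in front of the work surface, level with it; the furniture and walls round the work are solid. World frame = base frame: x ahead of the robot, y to its left, z up, the work surface at z = 0. Lengths are in m, angles in degrees, forces in N, time in s.
With the tool pointing down it reaches from about 0.25 to 0.725 m from the base axis. Payload 9.7 kg.
Tool frame: the origin (TCP) lies between the finger pads; the fingertips stand 25 mm ahead of it and the grasp point (between the pads) lies 6 mm ahead of it; z points along the fingers, y is the line along which they close (so a half turn about z gives the same grasp; the last joint's range is limited). The gripper opens to 85 mm and grips with 20 to 120 N. Pads are 22 mm wide; open, the fingers measure 114 mm over their backs; the gripper's body (76 mm by 85 mm) begins 54 mm behind the grasp point. The pads swing forward as they close: fully open they stand 13 mm farther back than shut.
Start: joints at [70.818, 4.979, 10.078, 95.1, 0, 90], TCP at [0.181, 0.519, 0.256] pointing down, gripper open.
Joint ranges: [-179.16, 179.16], [-48.56, 103.87], [-65.8, 70.77], [-126.05, 130.52], [-82.76, 87.17], [-180, 180]. Speed limits (degrees/s): [127.2, 127.2, 147.25, 180, 180, 180].

## Interface

Orientations are given as [roll, pitch, yaw] about the fixed x, y, z axes, in that order (R = Rz(yaw) Ry(pitch) Rx(roll)).
In Python, from workcell import bot gives the robot as it stands.
- The arm moves only by the shell command python3 drive.py 'ROWS' [FORCE]. ROWS is a JSON list of rows, 1 to 5 of them, each an object with the fields sx, sy, sz (the shift in m), yaw (a turn about the tool's z in degrees), jaw (the finger opening in m); a field left out counts as zero (the opening has to be given); each row is the pose to reach, as a shift and turn from the pose commanded when the command began, along the tool's axes at that moment; what a row does not reach only later rows make up. A row lasts 1/12 s, in which the tool goes at most 0.0417 m and 7.16 degrees, less where a joint would pass 70% of its speed; a pose out of reach is approached as far as the arm can. The fingers move at their own pace and stop on an object; FORCE is the grip in N (left out, the last holds). Time passes only in rows, so rows that do not move let the fingers close. It prints the time, the measured TCP pose, the force, the opening and the grip force at its end. Input that does not fit is refused with a message, and nothing moves.
- bot.get_obs(): the state, without advancing time (a new reading comes with each control period).
- bot.camera(name): name is "scene" or "side" or "wrist"; returns the picture (400x640x3 uint8, blue, green, red); there is no depth.
- bot.camera_info(name): a dict with "mtx" (3x3 intrinsics, pixels), "extrinsics" (4x4, takes a point from camera to world coordinates). Camera axes: x right, y down, z forward; pixel columns grow to the right and rows downward; lengths in m; the calibration is good to about 2 mm. A picture is of the moment at which its call begins: read the wrist's pose just before it. camera_info takes no time and is no camera call; for the wrist camera it gives the pose at the moment of the call.
- bot.job_done(): hands the job in; it is judged then, once.
The state is a dict: "time": time; "q": joint angles; "qd": joint speeds; "joint_efforts": joint torques, N m; "ee_pos": TCP position; "tcp_rot": TCP orientation; "wrist_force": force on the tool from outside, world axes, zero at the start; "torque": the same for the moment, N m; "opening": finger opening in m; "grasp_force": force on a finger pad.
Only numpy, scipy, OpenCV 4.12 (cv2) and the standard library are available. Lean on these libraries where they do the work, as an engineer would, in place of code of your own. Each camera call takes 0.05 s, during which the arm holds its last target. There are 200 camera calls.

## Working session

There is one attempt and no reset: what is moved stays moved. The work goes in short steps, Python scripts to look and compute and a shell command to move; the robot and the scene stay as the last step left them, time stands still between calls to the robot, and variables do not carry over. Pictures are saved under pics/ and viewed, at most 10 in all, crops included, and the job is handed in when it is done.

```bash
ls; mkdir -p pics; python3 - <<'E'
from workcell import bot
import cv2,numpy as np
np.set_printoptions(precision=4,suppress=True)
for n in("scene","side","wrist"):
    i=bot.camera_info(n);print(n,i["mtx"],i["extrinsics"])
    cv2.imwrite(f"pics/{n}0.png",bot.camera(n))
o=bot.get_obs();print(o)
E
```

```text
drive.py
pics
workcell.py
scene [[417.5809   0.     317.893 ]
 [  0.     417.5809 199.8897]
 [  0.       0.       1.    ]] [[ 0.8254 -0.4214  0.3758  0.0312]
 [-0.5645 -0.6294  0.534  -0.7635]
 [ 0.0115 -0.6529 -0.7574  1.2666]
 [ 0.      0.      0.      1.    ]]
side [[390.5214   0.     324.4588]
 [  0.     390.5214 201.2771]
 [  0.       0.       1.    ]] [[ 0.6865 -0.3354  0.6452 -0.3947]
 [-0.7269 -0.3409  0.5962 -0.8798]
 [ 0.02   -0.8782 -0.4778  0.9171]
 [ 0.      0.      0.      1.    ]]
wrist [[324.3677   0.     318.444 ]
 [  0.     324.3677 193.8274]
 [  0.       0.       1.    ]] [[ 0.3287  0.8934  0.3064  0.1021]
 [ 0.9444 -0.3105 -0.1078  0.5472]
 [-0.0012  0.3248 -0.9458  0.3744]
 [ 0.      0.      0.      1.    ]]
{'time': 0.15, 'q': array([70.8174,  5.0033, 10.0453, 95.0977, -0.0002, 90.0004]), 'qd': array([ 0.0485, -0.027 ,  0.2232,  0.0574, -0.0179,  0.1364]), 'joint_efforts': array([ -0.0002, -52.076 ,  46.5046,   0.0139,   0.    ,   0.    ]), 'ee_pos': array([0.1807, 0.5193, 0.2558]), 'tcp_rot': array([-179.9443,    0.0002,  160.817 ]), 'wrist_force': array([ 0.3593, -0.0526,  0.5311]), 'torque': array([-0.0058,  0.0226,  0.0423]), 'grasp_force': 0.0, 'opening': 0.08567258866962012}
```
View pics/scene0.png

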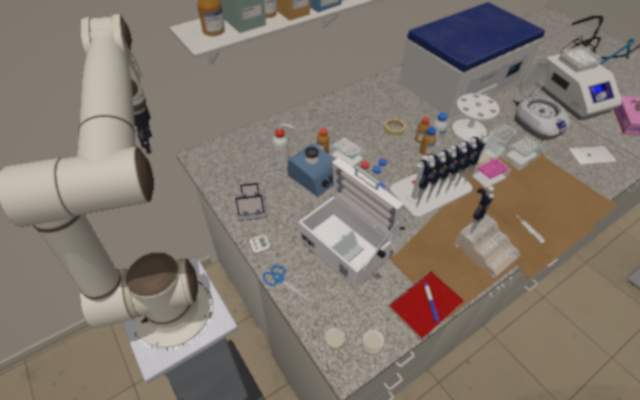

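View pics/side0.png

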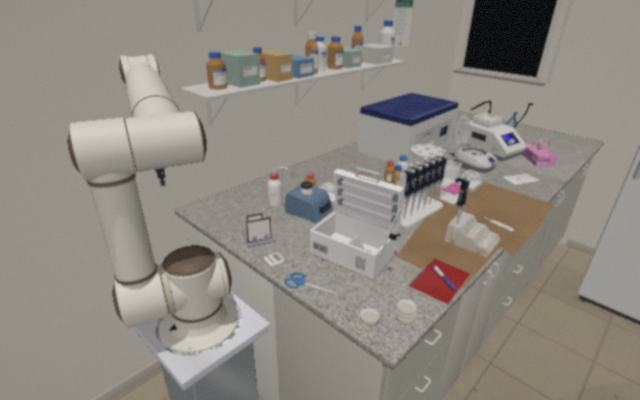

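The scene and side views show the stand with both plates at scene px (250,205) / side px (258,230). The open box is at scene px (350,235) / side px (355,240). I'll enlarge both.

```bash
python3 - <<'E'
import cv2,numpy as np
a=cv2.imread("pics/scene0.png");b=cv2.imread("pics/side0.png");w=cv2.imread("pics/wrist0.png")
def crop(im,x0,y0,x1,y1,k):
    c=cv2.resize(im[y0:y1,x0:x1],None,fx=k,fy=k,interpolation=cv2.INTER_CUBIC)
    for x in range((x0+9)//10*10,x1,10):
        cv2.line(c,(int((x-x0+.5)*k),0),(int((x-x0+.5)*k),4 if x%50 else 14),(0,0,255),1)
    for y in range((y0+9)//10*10,y1,10):
        cv2.line(c,(0,int((y-y0+.5)*k)),(4 if y%50 else 14,int((y-y0+.5)*k)),(0,0,255),1)
    return c
# picture A: scene box, B: side box ; stands beside
cv2.imwrite("pics/A.png",crop(a,228,150,418,290,4))
cv2.imwrite("pics/B.png",crop(b,238,165,412,280,4.5))
E
```

View pics/A.png

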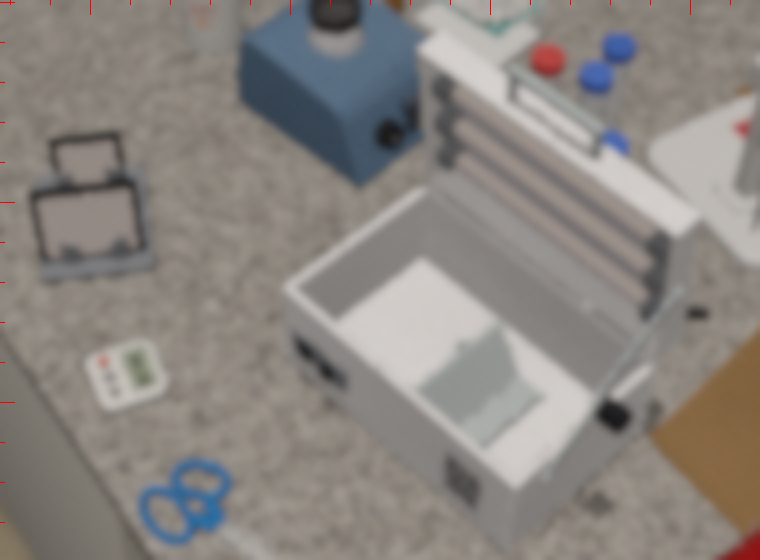

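View pics/B.png

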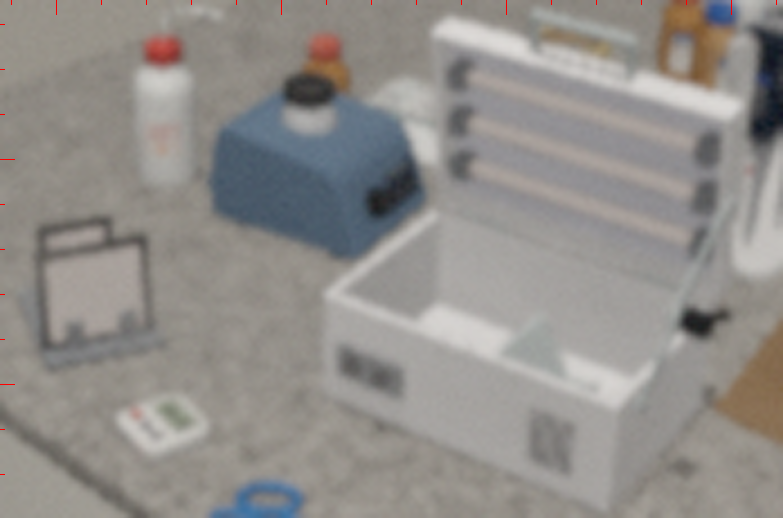

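View pics/wrist0.png

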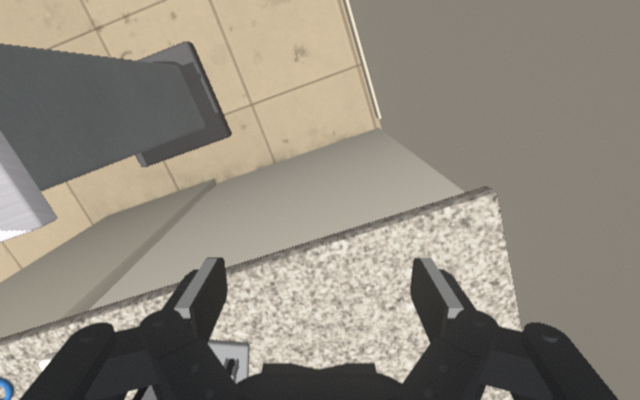

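The enlarged crops give the box's top corners, the knuckle drum, the rest, and the large plate in front of the small one. The wrist view only catches the stand at the bottom left, about px (235,360). I'll triangulate all of these coarsely.

```bash
cat > h.py <<'E'
import numpy as np,cv2
from workcell import bot
from scipy.optimize import least_squares
from scipy.spatial.transform import Rotation as R
np.set_printoptions(precision=4,suppress=True,linewidth=150)
def proj(info,P):
    P=np.atleast_2d(P);E=np.linalg.inv(info["extrinsics"]);c=P@E[:3,:3].T+E[:3,3]
    u=c@np.array(info["mtx"]).T;return u[:,:2]/u[:,2:]
def T3(p,L): # planar pose x,y,yaw(deg)
    c,s=np.cos(np.radians(p[2])),np.sin(np.radians(p[2]))
    return np.asarray(L)@np.array([[c,s,0],[-s,c,0],[0,0,1]])+[p[0],p[1],0]
def fit(obs,x0): # obs: list of (info,local pts,pixels)
    f=lambda p:np.concatenate([(proj(i,T3(p,L))-u).ravel() for i,L,u in obs])
    s=least_squares(f,x0,x_scale=[.1,.1,10],loss="soft_l1");r=f(s.x).reshape(-1,2);return s.x,r
def tri(obs): # list of (info,px)
    return least_squares(lambda X:np.concatenate([(proj(i,X)[0]-u) for i,u in obs]),[.4,.1,.1]).x
def Rt(): 
    o=bot.get_obs();return o["ee_pos"],R.from_euler("xyz",o["tcp_rot"],degrees=True).as_matrix()
E
python3 - <<'E'
from h import *
S=bot.camera_info("scene");D=bot.camera_info("side")
a=lambda L:np.array(L)/4+[227.5,149.5]
b=lambda L:np.array(L)/4.5+[237.5,164.5]
m=lambda L:np.array(L)/1000.
bx,r=fit([(S,m([[-90,140,110],[-90,-140,110],[90,140,110],[90,-140,110],[-90,-140,0],[79,0,330]]),a([[285,288],[517,490],[428,188],[655,368],[508,555],[555,115]])),
 (D,m([[-90,140,110],[-90,-140,110],[90,140,110],[-90,-140,0],[-90,140,0],[79,0,330]]),b([[327,295],[620,408],[437,213],[612,510],[328,390],[583,45]]))],[.5,.1,0])
print("box",bx,r.tolist())
# stand: large plate at x=-45
P=m([[-49,50,110],[-49,-50,110],[-49,-50,10],[-49,50,10]]);Q=m([[41,35,82],[41,-35,82]])
st,r=fit([(S,np.vstack([P,Q]),a([[32,190],[137,180],[148,258],[43,265],[52,138],[122,132]])),(D,np.vstack([P,Q]),b([[38,255],[149,236],[155,333],[45,352],[38,228],[112,217]]))],[.3,.4,0])
print("stand",st,r.tolist())
print("knuckle",tri([(S,a([613,415])),(D,b([700,322]))]))
for q in ([ [415,388],[497,322] ]): print(q)
E
```

```text
box [ 0.6017 -0.1149  9.3212] [[-0.9571645368063741, 0.02697354721942702], [-0.2211642207364548, 0.2421840880793411], [-0.415937294147966, -1.3467114031660685], [1.5003323465528524, -1.0235544436189343], [-0.621796449708711, 0.9435703249691869], [-0.04979294360936137, -3.310134274238834], [-0.012293687238582152, -0.10042324578918738], [0.5047103884811577, 0.499541998789482], [1.0226750320380802, -0.9914256732000979], [-0.25160814543818333, 2.679358152387181], [-0.3039921677928419, 2.3256783840641617], [1.0195704222570612, -3.0659573718075706]]
stand [ 0.4244  0.2528 62.8215] [[-1.1019350036560525, 0.4383680648137158], [0.05180720086389101, 0.5830956401325409], [-0.36510336174222857, -1.8098624232906957], [-0.21337700103893553, -1.2194050531797984], [-1.0617971639553616, 0.407914729210205], [-0.32468414363142983, 0.3897568179941686], [0.11222279062388907, -0.1563031909009851], [0.49662950892638946, 0.12389943975551887], [0.2605275534026532, -0.6204159558797926], [0.4316212079806121, -0.6228407304725465], [0.6189609090991439, 0.2507852275893754], [0.8189336726163106, 0.14674416833210557]]
knuckle [ 0.6235 -0.2739  0.1527]
[415, 388]
[497, 322]
```

```bash
python3 drive.py '[{"sx":-0.03, "sy":-0.02, "sz":-0.02, "jaw":0.085}, {"sx":-0.065, "sy":-0.035, "sz":-0.035, "jaw":0.085}, {"sx":-0.1, "sy":-0.054, "sz":-0.04, "yaw":4, "jaw":0.085}, {"sx":-0.135, "sy":-0.073, "sz":-0.045, "yaw":8, "jaw":0.085}, {"sx":-0.17, "sy":-0.09, "sz":-0.05, "yaw":8, "jaw":0.085}]'; python3 drive.py '[{"sx":-0.035, "sy":-0.02, "jaw":0.085}, {"sx":-0.07, "sy":-0.04, "jaw":0.085}, {"sx":-0.105, "sy":-0.06, "jaw":0.085}, {"sx":-0.14, "sy":-0.08, "jaw":0.085}, {"sx":-0.17, "sy":-0.1, "jaw":0.085}]'; python3 - <<'E'
from h import *
o=bot.get_obs();print(o["q"],o["ee_pos"],o["tcp_rot"])
i=bot.camera_info("wrist");cv2.imwrite("pics/w1.png",bot.camera("wrist"));np.save("w1.npy",i["extrinsics"])
print(proj(i,[[.404,.213,.11],[.445,.293,.08],[.6,-.115,.1],[.6235,-.274,.153]]))
E
```

```text
time: 0.57
ee_pos: [0.3124, 0.377, 0.3066]
tcp_rot: [180.0, 0.0, 152.6]
wrist_force: [0.2, -0.0, 0.8]
opening: 0.0853
grasp_force: 0.0
time: 0.98
ee_pos: [0.4181, 0.2099, 0.3061]
tcp_rot: [-180.0, 0.0, 152.8]
wrist_force: [1.2, 0.2, 0.4]
opening: 0.0852
grasp_force: 0.0
[ 26.6636  -4.8032   5.8914 100.7031  -0.0096  53.8639] [0.4181 0.2099 0.3061] [-179.9875    0.0027  152.7997]
[[314.2267 156.768 ]
 [398.1914 150.6118]
 [164.6998 392.7404]
 [ 55.3809 484.7479]]
```

View pics/w1.png

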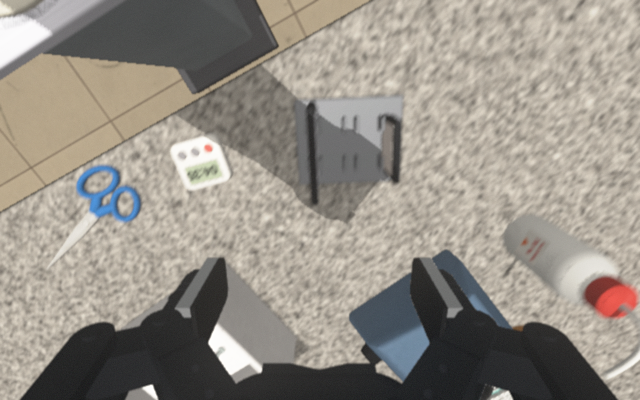

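The wrist view is sharp: the large plate's top edge runs px (311,103)–(315,203), the small plate is at x≈397, and the stand base corners are about (302,97), (403,97), (400,183) and (300,186).

```bash
python3 - <<'E'
from h import *
im=cv2.imread("pics/w1.png");g=cv2.cvtColor(im,cv2.COLOR_BGR2GRAY)
for y in (98,100,102,104,106,110,130,150,170,190,196,200,202,204,206,208):
    x=np.where(g[y,300:330]<55)[0]+300; print(y,x.min() if len(x) else None,x.max() if len(x) else None,end=' | ')
print()
for y in (112,114,116,118,120,140,160,176,178,180,182,184,186):
    x=np.where(g[y,375:410]<55)[0]+375; print(y,x.min() if len(x) else None,x.max() if len(x) else None,end=' | ')
i=bot.camera_info("wrist");i["extrinsics"]=np.load("w1.npy")
m=lambda L:np.array(L)/1000.
L=m([[-45,50,110],[-45,-50,110],[45,35,82],[45,-35,82],[-67.5,55,10],[67.5,55,10],[67.5,-55,10]])
s,r=fit([(i,L,np.array([[311.5,102],[315,204],[394.5,117],[397,182],[301,97],[404,97],[401,183]]))],[.42,.25,62])
print(s,r.tolist()); print(T3(s,m([[-45,0,110]])))
E
```

```text
98 None None | 100 None None | 102 None None | 104 310 312 | 106 308 313 | 110 None None | 130 309 312 | 150 310 314 | 170 311 314 | 190 312 315 | 196 313 315 | 200 313 316 | 202 313 316 | 204 None None | 206 None None | 208 None None | 
112 None None | 114 None None | 116 None None | 118 387 391 | 120 390 393 | 140 None None | 160 None None | 176 392 396 | 178 393 396 | 180 394 397 | 182 None None | 184 None None | 186 None None | [ 0.4246  0.2522 63.8043] [[0.814775373337568, 3.670556051521501], [-0.3927137713102411, 1.1894865787419633], [5.675306110278655, 0.2432137387463058], [-0.8931627027005788, 0.06761639690714105], [-5.678744999869707, -0.7436171216572518], [1.6126884154364234, -2.7795597973174324], [-1.1291310087666488, -2.5475262148283377]]
[[0.4047 0.2118 0.11  ]]
```

```bash
python3 - <<'E'
from h import *
im=cv2.imread("pics/w1.png")
for y in (103,108,125,150,175,200): print(y,im[y-1:y+2,302:326].mean((0,2)).astype(int))
for y in (150,): print(y,im[y-1:y+2,380:408].mean((0,2)).astype(int))
i=bot.camera_info("wrist");E=np.load("w1.npy")
def bp(u,z):
    d=E[:3,:3]@np.linalg.inv(i["mtx"])@[u[0],u[1],1];return E[:3,3]+d*(z-E[2,3])/d[2]
A,B=bp([308.5,103],.11),bp([313.5,203.5],.11);print(A,B,np.linalg.norm(A-B),np.degrees(np.arctan2(*(A-B)[1::-1])),(A+B)/2)
E
```

```text
103 [127 142 151 160 171 164 131  87  67  64  68  83 107 131 153 169 177 180 181 180 181 180 180 182]
108 [111 111 109  99  80  61  52  55  58  57  57  57  70  97 125 144 160 174 181 181 182 181 180 182]
125 [110 108 104  94  84  72  56  46  45  45  49  63  80  91  99 109 105 103 105 107 108 110 110 110]
150 [110 110 109 109 101  91  79  64  47  43  41  44  54  74  92 105 113 112 109 109 109 110 109 110]
175 [109 108 110 108 109 106  97  84  68  48  44  43  44  53  76  94 105 110 107 105 107 110 108 109]
200 [120 115 113 111 109 108 102  93  82  71  55  48  46  45  50  67  90 111 126 129 127 127 132 135]
150 [116 123 118 120 126 127 127 127 126 129 133 124 109  89  64  56  59  62  63  78 100 120 138 149 160 170 178 186]
[0.3561 0.2318 0.11  ] [0.4474 0.1896 0.11  ] 0.10061453195524821 155.17457412119978 [0.4018 0.2107 0.11  ]
```

```bash
cat >> h.py <<'E'
def bp(E,u,z,n="wrist"):
    d=E[:3,:3]@np.linalg.inv(bot.camera_info(n)["mtx"])@[u[0],u[1],1];return E[:3,3]+d*(z-E[2,3])/d[2]
def shift(target,yaw=None): # tool-frame shift (and turn) from the present pose to world target
    p,M=Rt();y=bot.get_obs()["tcp_rot"][2];print("shift",M.T@(np.array(target)-p),"turn",None if yaw is None else (y-yaw+180)%360-180)
E
python3 - <<'E'
from h import *
E=np.load("w1.npy")
A,B=bp(E,[310,103],.11),bp(E,[314.1,203.5],.11);c=(A+B)/2
print(A,B,c,np.degrees(np.arctan2(*(A-B)[1::-1])))
s=bp(E,[397-1,150],.082);print("small top",s)
shift([c[0],c[1],.102+.06],154.5)
E
```

```text
[0.3567 0.2331 0.11  ] [0.4477 0.1902 0.11  ] [0.4022 0.2116 0.11  ] 154.72934110951329
small top [0.4427 0.2909 0.082 ]
shift [ 0.0189 -0.0029  0.144 ] turn -1.8782952131914783
```

```bash
python3 drive.py '[{"sx":0.01, "sy":-0.003, "sz":0.04, "yaw":-1.2, "jaw":0.06}, {"sx":0.019, "sy":-0.003, "sz":0.08, "yaw":-1.2, "jaw":0.06}, {"sx":0.019, "sy":-0.003, "sz":0.12, "yaw":-1.2, "jaw":0.05}, {"sx":0.019, "sy":-0.003, "sz":0.16, "yaw":-1.2, "jaw":0.04}, {"sx":0.019, "sy":-0.003, "sz":0.2, "yaw":-1.2, "jaw":0.04}]'; python3 drive.py '[{"sz":0.004, "jaw":0.03}, {"sz":0.004, "jaw":0.02}, {"sz":0.004, "jaw":0.0}, {"sz":0.004, "jaw":0.0}, {"sz":0.004, "jaw":0.0}]' 30; python3 drive.py '[{"jaw":0}, {"jaw":0}]'
```

```text
time: 1.45
ee_pos: [0.3985, 0.2178, 0.1044]
tcp_rot: [180.0, 0.0, 154.0]
wrist_force: [-0.1, 1.3, 0.0]
opening: 0.0399
grasp_force: 0.0
time: 1.87
ee_pos: [0.399, 0.2173, 0.1044]
tcp_rot: [-179.9, 0.1, 154.0]
wrist_force: [-4.1, -7.1, -1.8]
opening: 0.0077
grasp_force: 28.9
time: 2.03
ee_pos: [0.399, 0.2173, 0.1044]
tcp_rot: [-179.9, 0.1, 154.0]
wrist_force: [-3.7, -6.7, -2.8]
opening: 0.0076
grasp_force: 28.9
```

```bash
python3 drive.py '[{"sy":-0.001, "jaw":0}, {"sy":-0.002, "jaw":0}, {"sy":-0.003, "jaw":0}, {"sy":-0.003, "jaw":0}]'; python3 - <<'E'
from h import *
o=bot.get_obs();print(o["ee_pos"],o["wrist_force"],o["torque"])
E
```

```text
time: 2.37
ee_pos: [0.3986, 0.2157, 0.1042]
tcp_rot: [179.9, 0.1, 154.0]
wrist_force: [-0.3, -2.0, 0.1]
opening: 0.0074
grasp_force: 29.4
[0.3986 0.2157 0.1042] [-0.2716 -1.9888  0.058 ] [-0.3391  0.1383 -0.0135]
```

```bash
python3 drive.py '[{"sz":-0.01, "jaw":0}, {"sz":-0.04, "jaw":0}, {"sz":-0.08, "jaw":0}, {"sz":-0.12, "jaw":0}, {"sx":-0.01, "sy":-0.01, "sz":-0.16, "jaw":0}]'; python3 drive.py '[{"sx":-0.02, "sy":-0.015, "sz":-0.03, "yaw":-4, "jaw":0}, {"sx":-0.045, "sy":-0.035, "sz":-0.05, "yaw":-8, "jaw":0}, {"sx":-0.07, "sy":-0.055, "sz":-0.06, "yaw":-12, "jaw":0}, {"sx":-0.1, "sy":-0.075, "sz":-0.06, "yaw":-16, "jaw":0}, {"sx":-0.13, "sy":-0.1, "sz":-0.06, "yaw":-17.5, "jaw":0}]';  python3 drive.py '[{"sx":-0.03, "sy":-0.01, "yaw":-4, "jaw":0}, {"sx":-0.06, "sy":-0.02, "yaw":-8, "jaw":0}, {"sx":-0.09, "sy":-0.03, "yaw":-12, "jaw":0}, {"sx":-0.12, "sy":-0.04, "yaw":-16, "jaw":0}, {"sx":-0.14, "sy":-0.05, "yaw":-17.5, "jaw":0}]'; python3 drive.py '[{"jaw":0}, {"jaw":0}]'; python3 - <<'E'
from h import *
i=bot.camera_info("wrist");cv2.imwrite("pics/w2.png",bot.camera("wrist"));np.save("w2.npy",i["extrinsics"])
o=bot.get_obs();print(o["q"],o["ee_pos"],o["tcp_rot"])
bx=[.6017,-.1149,9.32]
print(proj(i,T3(bx,np.array([[-90,140,110],[-90,-140,110],[90,-140,110],[0,0,14]])/1000)))
E
```

```text
time: 2.78
ee_pos: [0.4018, 0.2032, 0.2648]
tcp_rot: [179.9, 0.0, 154.1]
wrist_force: [1.0, 0.5, -1.2]
opening: 0.0074
grasp_force: 29.5
time: 3.2
ee_pos: [0.4763, 0.0544, 0.3241]
tcp_rot: [179.9, 0.2, 171.8]
wrist_force: [1.4, 0.8, -2.1]
opening: 0.0076
grasp_force: 29.6
time: 3.62
ee_pos: [0.607, -0.0154, 0.3221]
tcp_rot: [179.9, -0.1, -170.7]
wrist_force: [-48.2, 7.3, 16.2]
opening: 0.0076
grasp_force: 54.9
time: 3.78
ee_pos: [0.6051, -0.0156, 0.3218]
tcp_rot: [180.0, -0.3, -171.0]
wrist_force: [-9.9, -2.7, -1.7]
opening: 0.0075
grasp_force: 29.7
[ -1.4498  15.5364  29.6468 104.3301  -0.0318 -10.4143] [ 0.6051 -0.0155  0.3219] [ 179.9915   -0.2219 -171.0355]
[[362.7109  53.8146]
 [ 65.2642  55.8627]
 [106.4639 230.1255]
 [243.7617 135.6465]]
```

View pics/w2.png

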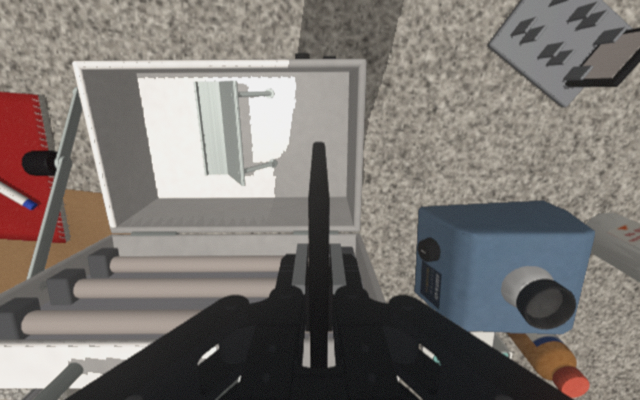

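The wrist view shows the lid was bumped at 48 N, because I went too far in x. The plate is still held edge-on at column 318. Box top corners are about (366,60), (74,63) and (112,233), the rest is at (197–244, 80–186), and the knuckle is at (40,162). I'll back off and enlarge the rest.

```bash
python3 drive.py '[{"sx":0.02, "jaw":0}, {"sx":0.04, "jaw":0}, {"sx":0.06, "jaw":0}, {"sx":0.06, "jaw":0}]'; python3 - <<'E'
from h import *
im=cv2.imread("pics/w2.png")
def crop(x0,y0,x1,y1,k):
    c=cv2.resize(im[y0:y1,x0:x1],None,fx=k,fy=k,interpolation=cv2.INTER_CUBIC)
    for x in range(-(-x0//10)*10,x1,10): cv2.line(c,(int((x-x0+.5)*k),0),(int((x-x0+.5)*k),14 if x%50==0 else 5),(0,0,255),1)
    for y in range(-(-y0//10)*10,y1,10): cv2.line(c,(0,int((y-y0+.5)*k)),(14 if y%50==0 else 5,int((y-y0+.5)*k)),(0,0,255),1)
    return c
c=crop(180,70,260,190,5)
d=cv2.copyMakeBorder(crop(0,130,75,250,5),0,0,0,0,cv2.BORDER_CONSTANT)
cv2.imwrite("pics/w2c.png",np.hstack([c,d]))
o=bot.get_obs();print(o["wrist_force"],o["torque"],o["ee_pos"])
E
```

```text
time: 4.17
ee_pos: [0.5449, -0.0244, 0.3242]
tcp_rot: [-180.0, 0.1, -171.0]
wrist_force: [-1.3, 0.6, -0.4]
opening: 0.0077
grasp_force: 29.9
[-1.3382  0.5837 -0.3532] [ 0.0152  0.1153 -0.0032] [ 0.5449 -0.0244  0.3242]
```

View pics/w2c.png

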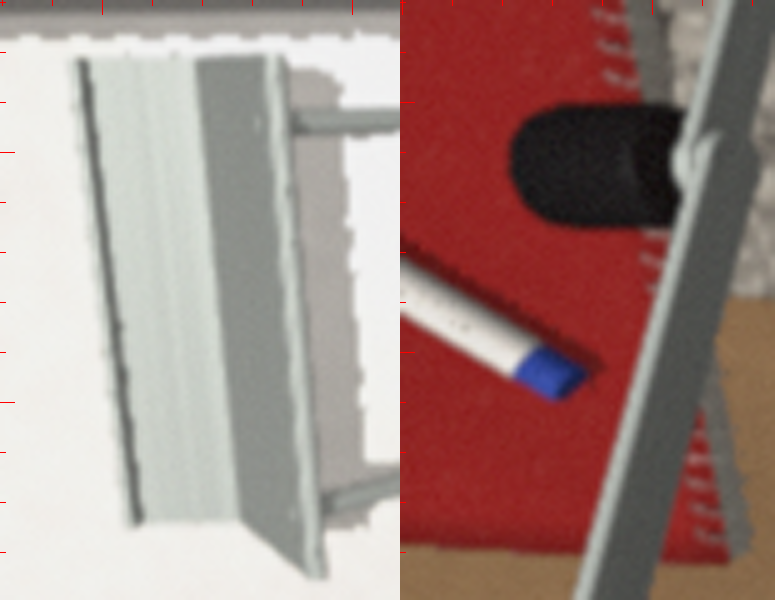

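```bash
python3 - <<'E'
from h import *
i=bot.camera_info("wrist");i["extrinsics"]=E=np.load("w2.npy")
k=lambda L:np.array(L)/5+[179.5,69.5]
m=lambda L:np.array(L)/1000.
L=m([[0,60,14],[0,-60,14],[31,60,67.7],[31,-60,67.7],[-26,60,21],[-26,-60,21]])
s,r=fit([(i,L,k([[197,58],[240,520],[268,58],[312,574],[85,60],[138,523]]))],[.58,-.15,99])
print("rest",s,r.tolist())
bx=s-np.array([0,0,90])
b,r=fit([(i,m([[-90,140,110],[-90,-140,110],[-82,132,110],[-82,-132,110]]),np.array([[366,60],[74,63],[357,69],[83,70]]))],[.6,-.115,9.3]);print("box",b,r.tolist())
print("knuckle",bp(E,[39.5,162.5],.158))
for n in ("scene","side"):
    j=bot.camera_info(n);print(n,proj(j,T3(s,L)))
E
```

```text
rest [ 0.5978 -0.1415 99.0078] [[0.165599493728962, -0.41077123406152793], [0.2895086569126022, 0.5468255671214877], [0.1619327988235284, -0.9518033979690586], [-0.17360738917162166, 1.4179962148818959], [-0.3639117535817604, -0.8499224694989067], [-0.08221435085928874, 1.3336277531221299]]
box [ 0.6065 -0.1094  9.4178] [[1.2455766677966835, -0.045891525813850365], [-2.4250825759576458, -0.4765845732108218], [1.5128889622680504, 0.08730890020213167], [-0.9578728897771782, 1.4706574609035101]]
knuckle [ 0.6275 -0.2636  0.158 ]
scene [[334.546  262.0835]
 [357.8926 242.8951]
 [328.8552 248.0534]
 [352.8179 229.0416]
 [339.9158 265.6806]
 [363.3391 246.1385]]
side [[349.1253 262.8886]
 [364.73   247.8325]
 [342.7362 248.3386]
 [358.8098 234.0052]
 [355.2062 263.9025]
 [370.6272 248.6319]]
```

```bash
python3 - <<'E'
from h import *
i=bot.camera_info("wrist");cv2.imwrite("pics/w3.png",im:=bot.camera("wrist"));E=i["extrinsics"];np.save("w3.npy",E)
p,M=Rt()
g=im.mean(2)
print("col318",[(y,int(g[y,316:321].mean())) for y in range(120,180,3)])
for y in (150,170,190,210,230): 
    print(y,g[y,300:338].astype(int))
for o in (-.005,0,.005):
    P=np.array([[o+s*.05,0,z] for z in(.0942,-.0058) for s in(1,-1)]);print(o,proj(i,P@M.T+p).tolist())
S=bot.camera_info("side");cv2.imwrite("pics/s3.png",bot.camera("side"));P=np.array([[o+s*.05,0,z] for o in (-.005,) for z in(.0942,-.0058) for s in(1,-1)]);print(proj(S,P@M.T+p).tolist())
E
```

```text
col318 [(120, 136), (123, 161), (126, 183), (129, 152), (132, 176), (135, 177), (138, 179), (141, 138), (144, 48), (147, 51), (150, 50), (153, 51), (156, 49), (159, 51), (162, 52), (165, 52), (168, 53), (171, 52), (174, 53), (177, 53)]
150 [178 178 177 180 180 182 181 181 183 181 181 165 103  55  51  49  51  49  52  51  49  49  49  50  62 113 168 179 179 179 181 177 179 178 175 178 177
 177]
170 [181 179 179 176 180 178 179 180 180 171 134  77  52  49  54  53  52  53  52  50  52  52  52  52  49  52  68 123 168 176 176 177 178 177 177 176 177
 177]
190 [179 179 178 182 178 180 181 177 160  93  54  54  55  55  51  54  52  54  52  52  52  53  52  51  51  50  50  52  89 152 174 176 175 176 177 176 175
 178]
210 [246 243 239 235 234 234 234 207 118  60  56  54  56  56  53  53  54  52  53  55  54  54  52  52  52  51  52  47  57 106 168 180 178 178 177 177 177
 178]
230 [245 245 245 245 245 245 247 241 162  72  52  53  51  52  52  54  51  51  54  50  49  51  51  51  51  49  49  46  80 171 244 247 246 246 246 245 245
 244]
-0.005 [[318.0575723275728, 145.90657510395835], [318.12212541036763, 276.40672393269136], [317.6264548081484, 195.6476211437276], [317.8226649467463, 396.57160313478937]]
0 [[318.0538294676144, 138.34003047939655], [318.1193023829427, 270.6997075805528], [317.61382738073047, 182.71682655157136], [317.81485579227905, 388.5748379179064]]
0.005 [[318.0500292723998, 130.65757722367547], [318.116441855279, 264.9168809565585], [317.60084985678753, 169.42752455306038], [317.8068771257037, 380.4044881553419]]
[[320.3548932176393, 205.08709910981494], [335.3910173913179, 194.7189276840235], [320.720160369119, 180.1273325084191], [336.23964191055325, 170.67837868625125]]
```

```bash
python3 - <<'E'
from h import *
s=[.5978,-.1415,99.0]
t=T3(s,[[-.009,.0035,0]])[0]; t[2]=.14
shift(t,189)
E
```

```text
shift [-0.0276 -0.1328  0.1834] turn 0.007761006992154762
```

```bash
python3 drive.py '[{"sx":-0.01, "sy":-0.04, "jaw":0}, {"sx":-0.018, "sy":-0.08, "jaw":0}, {"sx":-0.0276, "sy":-0.115, "jaw":0}, {"sx":-0.0276, "sy":-0.1328, "sz":0.02, "jaw":0}, {"sx":-0.0276, "sy":-0.1328, "sz":0.06, "jaw":0}]'; python3 drive.py '[{"sz":0.04, "jaw":0}, {"sz":0.08, "jaw":0}, {"sz":0.11, "jaw":0}, {"sz":0.1233, "jaw":0}, {"sz":0.1233, "jaw":0}]'; python3 - <<'E'
from h import *
o=bot.get_obs();print(o["ee_pos"],o["wrist_force"]);s=[.5978,-.1415,99.0]
t=T3(s,[[-.009,.0035,0]])[0]; t[2]=.14;shift(t,189)
i=bot.camera_info("wrist");cv2.imwrite("pics/w4.png",bot.camera("wrist"));np.save("w4.npy",i["extrinsics"])
m=lambda L:np.array(L)/1000.
L=m([[0,60,14],[0,-60,14],[31,60,67.7],[31,-60,67.7],[-26,60,21],[-26,-60,21]]);print(proj(i,T3(s,L)))
E
```

```text
time: 4.68
ee_pos: [0.5983, -0.155, 0.2643]
tcp_rot: [-179.8, 0.4, -171.2]
wrist_force: [2.1, 0.4, -0.2]
opening: 0.0071
grasp_force: 30.2
time: 5.1
ee_pos: [0.5943, -0.1506, 0.1339]
tcp_rot: [179.9, -0.3, -171.0]
wrist_force: [-0.0, 0.2, -1.4]
opening: 0.0073
grasp_force: 30.0
[ 0.5943 -0.1506  0.1339] [-0.0452  0.2303 -1.3813]
shift [-0.0013 -0.0006 -0.0061] turn 0.024828176047833495
[[329.3781 124.3165]
 [327.7998 268.8082]
 [387.0666 135.2974]
 [375.2094 310.8474]
 [292.8431 125.4676]
 [296.4689 273.4128]]
```

```bash
python3 - <<'E'
from h import *
im=cv2.imread("pics/w4.png").mean(2)
for y in (122,126,130,134,140,146): print(y,im[y,284:400:2].astype(int))
print("col",[(y,int(im[y,305:312].mean())) for y in range(100,160,3)],[(y,int(im[y,350:356].mean())) for y in range(100,150,3)])
E
```

```text
122 [219 162 146 147 146 148 147 147 146 145 146 145 145 143 143 140 142 142 142 140 142 142 139 138 142 138 139 139 139 141 140 139 139 141 140 140 141
 138 140 140 140 142 142 142 141 140 141 138 140 139 139 138 139 140 141 142 138 141]
126 [193 186 156 148 135 160 122 122 124 122 121 121 120 119 124 125 121 121 119 121 120 121 117 105 104 105 104 104 107 118 130 137 143 144 145 142 144
 143 144 144 145 145 144 150 146 145 150 147 146 149 149 149 151 148 149 151 148 149]
130 [238 237 191 197 129 162 130 131 134 132 133 130 128 128 133 131 129 132 130 131 133 132 127 101 102 102 100 103 103 102  99 103 102 101 102 104 108
 120 126 134 144 157 160 163 165 165 167 168 166 165 165 163 163 165 164 165 165 164]
134 [239 240 202 165 104 134 132 135 131 132 131 132 130 130 132 130 131 132 130 131 133 130 126 103 101 103 102 104 103 100  99 102  99 100 101 100 100
 101 100 102 102 101  97 101 107 105 108 112 123 128 133 133 133 137 150 163 164 166]
140 [238 238 172 137 104 132 134 134 134 132 132 131 130 131 133 131 123 127 127 130 132 132 125 102 102 101 102 104 105  99  98 104 101 100 100 101  99
 101 100 101 101  99  97  99 103 101 105 103 105 102 103 119 125 121 132 165 163 164]
146 [239 229 140 131 108 130 133 131 134 132 131 132 129 128 100  40  41  41  40  41  58 127 128 105 102 102 101 102 103 102 100 104  99 103 101 100 101
 101 100  99 103 101 101 101 104 101 104 105 102 104 107 122 124 118 140 145 128 113]
col [(100, 118), (103, 118), (106, 119), (109, 143), (112, 157), (115, 160), (118, 156), (121, 148), (124, 132), (127, 127), (130, 130), (133, 130), (136, 130), (139, 129), (142, 130), (145, 129), (148, 129), (151, 128), (154, 128), (157, 124)] [(100, 118), (103, 117), (106, 118), (109, 146), (112, 157), (115, 158), (118, 153), (121, 144), (124, 125), (127, 157), (130, 103), (133, 99), (136, 99), (139, 99), (142, 99), (145, 100), (148, 100)]
```

```bash
python3 drive.py '[{"sz":0.008, "jaw":0}, {"sz":0.014, "jaw":0}, {"sz":0.018, "jaw":0}, {"sz":0.022, "jaw":0}, {"sz":0.022, "jaw":0}]'; python3 drive.py '[{"sz":0.001, "jaw":0}, {"sz":0.002, "jaw":0}, {"sz":0.003, "jaw":0}, {"sz":0.003, "jaw":0}]'; python3 drive.py '[{"sz":0.001, "jaw":0}, {"sz":0.001, "jaw":0}]'
```

```text
time: 5.57
ee_pos: [0.5951, -0.151, 0.1158]
tcp_rot: [180.0, -0.0, -171.0]
wrist_force: [-0.7, 0.3, -1.0]
opening: 0.0074
grasp_force: 30.1
time: 5.9
ee_pos: [0.5952, -0.151, 0.1133]
tcp_rot: [-180.0, 0.0, -171.0]
wrist_force: [0.8, -0.5, -1.0]
opening: 0.0072
grasp_force: 30.1
time: 6.07
ee_pos: [0.5951, -0.151, 0.1122]
tcp_rot: [180.0, -0.0, -171.0]
wrist_force: [-0.3, -0.9, -1.8]
opening: 0.0075
grasp_force: 30.1
```

```bash
python3 drive.py '[{"sz":0.001, "jaw":0}, {"sz":0.002, "jaw":0}, {"sz":0.002, "jaw":0}]'; python3 drive.py '[{"sz":0.001, "jaw":0}, {"sz":0.002, "jaw":0}, {"sz":0.002, "jaw":0}]';  python3 drive.py '[{"sz":0.001, "jaw":0}, {"sz":0.001, "jaw":0}, {"sz":0.001, "jaw":0}]'
```

```text
time: 6.32
ee_pos: [0.5951, -0.151, 0.11]
tcp_rot: [180.0, -0.0, -171.0]
wrist_force: [-0.3, 0.3, -2.1]
opening: 0.0075
grasp_force: 30.1
time: 6.57
ee_pos: [0.5951, -0.1511, 0.1096]
tcp_rot: [-180.0, 0.0, -171.0]
wrist_force: [-5.2, 0.2, 8.1]
opening: 0.0078
grasp_force: 31.5
time: 6.82
ee_pos: [0.595, -0.1512, 0.1095]
tcp_rot: [-180.0, 0.1, -171.0]
wrist_force: [-6.8, 1.2, 14.2]
opening: 0.0076
grasp_force: 32.4
```

```bash
python3 drive.py '[{"sy":0.001, "sz":-0.0015, "jaw":0}, {"sy":0.002, "sz":-0.0015, "jaw":0}, {"sy":0.003, "sz":-0.0015, "jaw":0}, {"sy":0.003, "sz":-0.0015, "jaw":0}]'; python3 drive.py '[{"sy":0.001, "jaw":0}, {"sy":0.001, "jaw":0}]'; python3 drive.py '[{"sy":0.001, "jaw":0}, {"sy":0.001, "jaw":0}]'; python3 drive.py '[{"sy":0.001, "jaw":0}, {"sy":0.001, "jaw":0}]'
```

```text
time: 7.15
ee_pos: [0.595, -0.1485, 0.1096]
tcp_rot: [-179.9, 0.1, -171.0]
wrist_force: [-2.8, -1.9, 4.9]
opening: 0.0074
grasp_force: 31.2
time: 7.32
ee_pos: [0.595, -0.1475, 0.1095]
tcp_rot: [-179.9, 0.1, -171.0]
wrist_force: [-2.1, -1.8, 4.6]
opening: 0.0074
grasp_force: 31.1
time: 7.48
ee_pos: [0.5949, -0.1466, 0.1095]
tcp_rot: [-179.9, 0.1, -171.0]
wrist_force: [-0.1, -2.4, 5.9]
opening: 0.0077
grasp_force: 31.1
time: 7.65
ee_pos: [0.5948, -0.1456, 0.1095]
tcp_rot: [-179.9, 0.1, -171.0]
wrist_force: [-0.2, -2.8, 4.5]
opening: 0.0075
grasp_force: 31.1
```

```bash
python3 drive.py '[{"sy":0.001, "jaw":0}, {"sy":0.001, "jaw":0}]'; python3 drive.py '[{"sy":0.001, "jaw":0}, {"sy":0.001, "jaw":0}]'; python3 drive.py '[{"sy":0.001, "jaw":0}, {"sy":0.001, "jaw":0}]'
```

```text
time: 7.82
ee_pos: [0.5947, -0.1451, 0.1095]
tcp_rot: [-179.8, 0.1, -171.0]
wrist_force: [0.1, -5.7, 4.2]
opening: 0.0077
grasp_force: 31.4
time: 7.98
ee_pos: [0.5946, -0.1446, 0.1096]
tcp_rot: [-179.8, 0.1, -171.0]
wrist_force: [1.1, -6.5, 4.4]
opening: 0.0073
grasp_force: 32.4
time: 8.15
ee_pos: [0.5945, -0.144, 0.1095]
tcp_rot: [-179.7, 0.1, -171.1]
wrist_force: [1.4, -8.8, 4.5]
opening: 0.0073
grasp_force: 34.5
```

```bash
python3 drive.py '[{"sy":0.001, "jaw":0.010}, {"sy":0.002, "jaw":0.010}, {"sy":0.004, "jaw":0.011}, {"sy":0.006, "jaw":0.012}, {"sy":0.006, "jaw":0.012}]'; python3 drive.py '[{"jaw":0.012}, {"sy":0.002, "jaw":0.013}, {"sy":0.004, "jaw":0.014}, {"sy":0.0067, "jaw":0.0145}, {"sy":0.0067, "jaw":0.0145}]'; python3 - <<'E'
from h import *
p,M=Rt();s=[.5978,-.1415];a=np.radians(99);d=p[:2]-s;print("c",d@[np.cos(a),np.sin(a)],"y",d@[-np.sin(a),np.cos(a)])
E
```

```text
time: 8.57
ee_pos: [0.5926, -0.1356, 0.1084]
tcp_rot: [180.0, -0.0, -170.9]
wrist_force: [0.5, -0.9, -0.0]
opening: 0.0118
grasp_force: 1.0
time: 8.98
ee_pos: [0.5917, -0.1291, 0.1088]
tcp_rot: [180.0, -0.0, -171.0]
wrist_force: [-0.7, 0.6, 0.1]
opening: 0.0145
grasp_force: 0.0
c 0.013248228279166665 y 0.004117742439514965
```

```bash
python3 drive.py '[{"sy":0.002, "jaw":0.0155}, {"sy":0.004, "jaw":0.0165}, {"sy":0.006, "jaw":0.0175}, {"sy":0.008, "jaw":0.018}, {"sy":0.01, "jaw":0.018}]'; python3 drive.py '[{"sy":0.002, "jaw":0.0185}, {"sy":0.004, "jaw":0.019}, {"sy":0.006, "jaw":0.0195}, {"sy":0.008, "jaw":0.020}, {"sy":0.009, "jaw":0.0205}]'; python3 - <<'E'
from h import *
p,M=Rt();s=[.5978,-.1415];a=np.radians(99);d=p[:2]-s;print("c",d@[np.cos(a),np.sin(a)],"y",d@[-np.sin(a),np.cos(a)])
i=bot.camera_info("wrist");cv2.imwrite("pics/w5.png",bot.camera("wrist"));np.save("w5.npy",i["extrinsics"])
t=np.radians(28);C,S_=np.cos(t),np.sin(t)
E
```

```text
time: 9.4
ee_pos: [0.5901, -0.1195, 0.1088]
tcp_rot: [-180.0, 0.0, -171.0]
wrist_force: [-0.1, 0.4, -0.4]
opening: 0.0178
grasp_force: 0.1
time: 9.82
ee_pos: [0.5887, -0.1105, 0.1088]
tcp_rot: [180.0, -0.0, -171.0]
wrist_force: [0.1, 0.7, -0.1]
opening: 0.0207
grasp_force: 0.1
c 0.03200697326116368 y 0.004129770730942554
```

```bash
python3 drive.py '[{"sy":0.002, "jaw":0.021}, {"sy":0.004, "jaw":0.021}, {"sy":0.006, "jaw":0.021}, {"sy":0.0075, "jaw":0.021}, {"sy":0.0085, "jaw":0.021}]';  python3 drive.py '[{"sy":0.001, "jaw":0.021}, {"sy":0.001, "jaw":0.021}]'; python3 - <<'E'
from h import *
p,M=Rt();s=[.5978,-.1415];a=np.radians(99);d=p[:2]-s;print("c",d@[np.cos(a),np.sin(a)],"y",d@[-np.sin(a),np.cos(a)],bot.get_obs()["wrist_force"])
i=bot.camera_info("wrist");im=bot.camera("wrist");cv2.imwrite("pics/w6.png",im)
np.save("w6.npy",i["extrinsics"])
cv2.imwrite("pics/w6c.png",cv2.resize(im[60:400,170:490],None,fx=1.75,fy=1.75,interpolation=cv2.INTER_CUBIC))
t=np.radians(30)
def pl(x,y,z): # plate local in rest coords, seated
    X=x-.004; return [X*np.cos(t)+z*np.sin(t),y,.014-X*np.sin(t)+z*np.cos(t)]
L=np.array([pl(x,y,z) for x in(-.004,.004) for y in (.05,-.05) for z in (0,.1)])
print(proj(i,T3([*s,99],L)))
E
```

```text
time: 10.28
ee_pos: [0.5874, -0.1022, 0.1088]
tcp_rot: [-180.0, 0.0, -171.0]
wrist_force: [0.3, -0.7, -0.5]
opening: 0.0208
grasp_force: 0.0
time: 10.45
ee_pos: [0.5873, -0.1013, 0.1088]
tcp_rot: [-180.0, 0.0, -171.0]
wrist_force: [0.1, -0.8, -0.5]
opening: 0.021
grasp_force: 0.1
c 0.04131407893668655 y 0.00411191846393729 [ 0.1078 -0.8175 -0.4724]
[[243.7883 143.2718]
 [322.3001 182.0931]
 [253.7331 276.3635]
 [321.4662 375.1205]
 [255.6034 142.2017]
 [339.1922 179.2502]
 [263.8403 273.3945]
 [335.0471 368.4079]]
```

View pics/w6c.png

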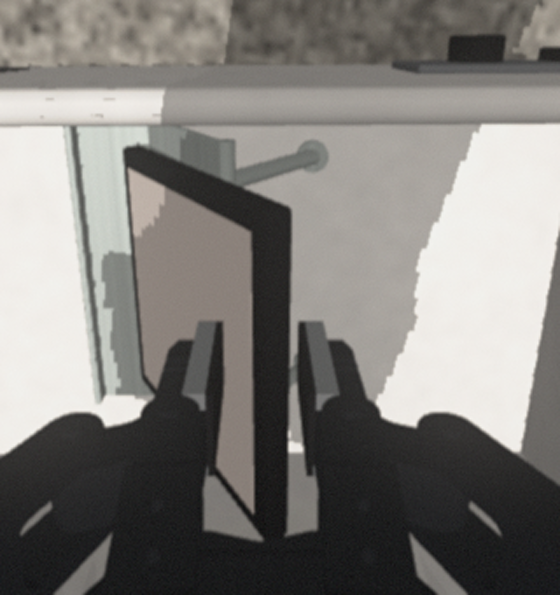

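The plate leans on the rest between the open fingers with its white face out. Its foot is at about px (242,145) and its top back corner at about (336,180), with the rear pad clear of it. I'll measure the foot and the tilt numerically.

```bash
python3 - <<'E'
from h import *
g=cv2.imread("pics/w6.png").mean(2)
for y in range(138,164,2): print(y,g[y,236:282].astype(int))
print('top')
for y in range(172,200,3): print(y,g[y,300:345].astype(int))
E
```

```text
138 [211 211 210 208 208 209 210 212 213 209 211 214 214 216 214 214 212 212 190 148 133 136 135 135 138 139 139 136 136 135 137 135 133 138 135 135 130
 122 128 127 111 103 104 103 104 102]
140 [211 213 210 207 207 209 210 212 213 212 213 212 209 209 214 215 214 215 200 154 134 136 136 134 136 139 137 137 136 135 138 135 135 135 134 134 128
 110 105 103 104 103 106 101 102 102]
142 [211 212 211 210 209 208 202 201 201 196 181 169 132 134 162 171 169 172 165 141 131 136 137 137 138 139 140 136 133 135 137 135 135 136 135 134 128
 108 104  99 105 102 102 103 102 102]
144 [211 212 211 203 175 141  95  80  77  73  67  64  55  50  61  67  82  98 109 109 105 116 123 132 135 140 140 138 135 133 138 136 136 133 136 135 129
 108 101 103 104 103 103 104 102 101]
146 [211 213 212 193 120  59  50  51  51  53  53  53  48  49  51  49  49  49  56  53  56  69  83  93 105 115 125 131 135 135 138 135 135 135 134 136 125
 109 102 104 104 104 104 102 103 102]
148 [211 210 210 197 127  66  53  51  53  53  52  53  54  51  52  50  51  53  47  46  47  47  48  52  57  62  70  83  95 112 120 132 135 135 135 
[... 2556 characters left out ...]
0  51  37  38  37  36  36  36  37  35  39  38  42  40  38  41  38  40  41  37  39  40  40  38  37  47  95
 150 162 162 161 162 160 162 162]
193 [130 133 129 131 130 132 131 131 129 129 131 132 119  90  46  35  36  36  39  39  37  39  35  37  38  38  37  38  38  40  44  38  40  40  39  48  92
 151 161 160 160 163 163 162 163]
196 [129 129 130 131 129 132 129 129 127 127 130 129 123  92  49  34  36  37  38  40  37  36  38  43  39  42  38  37  40  37  36  41  40  36  39  48  95
 151 161 161 160 161 161 163 162]
199 [130 130 130 129 133 130 131 131 131 131 129 131 124  90  51  34  41  38  39  37  39  35  38  41  39  39  38  39  37  38  41  37  40  39  40  55 102
 153 162 162 163 163 163 164 163]
```

```bash
python3 - <<'E'
from h import *
s=[.5978,-.1415,99.0];m=lambda L:np.array(L)/1000.
L=m([[0,60,14],[0,50,14],[0,-60,14],[31,60,67.7],[-26,60,21],[-26,-60,21],[-8,50,14]])
i=bot.camera_info("wrist")
print(i["extrinsics"][:3,3],np.load("w6.npy")[:3,3],bot.get_obs()["ee_pos"])
i["extrinsics"]=np.load("w6.npy");print(proj(i,T3(s,L)))
g=cv2.imread("pics/w6.png").mean(2)
for y in (133,136,140,146): print(y,g[y,205:236].astype(int),g[y,262:312:2].astype(int))
E
```

```text
[ 0.5051 -0.1141  0.2276] [ 0.5051 -0.1141  0.2276] [ 0.5873 -0.1014  0.1088]
[[254.6402 126.8608]
 [255.6034 142.2017]
 [264.5462 284.6385]
 [297.1319 140.9647]
 [211.2897 128.2844]
 [228.4083 290.1199]
 [243.4877 142.1971]]
133 [231 199 198 205 180 133  98  93 130 191 206 206 205 208 208 207 207 205 205 205 206 207 207 205 207 205 201 198 202 205 206] [138 134 134 132 128 123 128 134 149 158 165 165 164 162 164 163 165 164 166 164 167 166 164 165 165]
136 [234 214 200 205 195 155 104  90 106 149 182 205 210 209 210 211 210 210 209 206 207 209 209 209 208 208 206 202 203 207 211] [137 135 137 132 136 133 134 117 107 106 108 121 137 159 164 166 165 165 166 165 167 166 166 168 167]
140 [238 231 201 204 207 174 117  91  94 135 197 210 208 209 208 209 211 211 209 207 209 210 208 208 208 207 207 202 202 206 208] [137 136 138 135 134 128 105 104 106 102 102 104 103 105 106 106 109 112 109 108 112 138 166 166 165]
146 [238 232 212 198 204 195 140  98  91 112 164 201 209 208 207 211 209 209 210 208 207 208 209 210 206 206 208 205 203 204 206] [125 135 138 135 134 125 102 104 104 103 100 104 104 102 104 103 104 119 121 122 113 129 165 162 163]
```

The foot's back edge is within about 1 mm of the rest line, the tilt is right and the plate is centred. I'll open a little and lift clear.

```bash
python3 drive.py '[{"jaw":0.024}, {"jaw":0.028}, {"jaw":0.03}, {"sz":-0.01, "jaw":0.03}, {"sz":-0.03, "jaw":0.03}]'; python3 drive.py '[{"sz":-0.03, "jaw":0.03}, {"sy":-0.03, "sz":-0.06, "jaw":0.02}, {"sy":-0.06, "sz":-0.06, "jaw":0}, {"sy":-0.08, "sz":-0.06, "jaw":0}, {"sy":-0.08, "sz":-0.06, "jaw":0}]'; python3 - <<'E'
from h import *
i=bot.camera_info("wrist");im=bot.camera("wrist");cv2.imwrite("pics/w7.png",im);np.save("w7.npy",i["extrinsics"])
s=[.5978,-.1415,99.0];t=np.radians(30)
def pl(x,y,z):
    X=x-.004; return [X*np.cos(t)+z*np.sin(t),y,.014-X*np.sin(t)+z*np.cos(t)]
print(proj(i,T3(s,[pl(x,y,z) for x in(-.004,.004) for y in (.05,-.05) for z in (0,.1)])))
p,M=Rt();print(p);shift(T3(s,[[-.028,0,.056]])[0],189)
g=im.mean(2)
E
```

```text
time: 10.92
ee_pos: [0.5861, -0.1013, 0.1372]
tcp_rot: [179.9, -0.2, -171.0]
wrist_force: [0.2, 0.1, -0.3]
opening: 0.0302
grasp_force: 0.0
time: 11.33
ee_pos: [0.6002, -0.1838, 0.1998]
tcp_rot: [-179.9, 0.1, -171.1]
wrist_force: [-0.5, 0.0, 0.0]
opening: -0.0004
grasp_force: 0.0
[[356.9739 125.4066]
 [447.1843 141.8028]
 [353.4139 225.4561]
 [430.5307 272.9359]
 [363.9906 124.8418]
 [455.2837 140.7424]
 [359.7834 223.8146]
 [437.8268 270.044 ]]
[ 0.5999 -0.1821  0.1993]
shift [-0.0042  0.0125  0.1433] turn -0.12403842780247487
```

```bash
python3 - <<'E'
from h import *
g=cv2.imread("pics/w7.png").mean(2)
for y in (118,122,126,130,150,175): print(y,g[y,340:380].astype(int))
for y in (136,140,144,150): print(y,g[y,430:466].astype(int))
E
```

```text
118 [134 133 132 132 131 133 132 131 130 126 130 132 130 129 129 131 133 132 130 132 134 131 132 128 120 107 105 102 104 104 102 102 103 103 104 106 103
  99 100 100]
122 [131 132 133 132 133 131 130 129 129 128 131 131 132 134 129 132 131 131 131 132 134 134 132 129 116 105 102 102 101 105 103 101 105 105 105 104 104
 100 102 102]
126 [134 131 132 131 133 132 131 128 128 127 130 134 133 130 127 109  81  67  58  53  51  51  55  59  63  61  67  69  74  75  80  85  92  96  99 101 100
  97  99 105]
130 [133 132 133 132 132 131 130 130 129 129 131 132 132 131 120  80  44  38  41  38  41  39  39  39  41  41  40  39  39  39  36  39  39  41  38  38  35
  39  39  39]
150 [132 131 129 130 131 131 130 128 127 129 132 132 131 124 100  57  40  60 103 130 134 131 131 132 130 133 130 132 131 132 130 131 129 134 132 129 132
 132 133 132]
175 [127 131 129 129 129 127 125 127 123 130 130 127 127 114  69  43  54  94 126 132 134 131 132 130 133 132 131 131 132 132 129 131 133 131 131 132 132
 131 132 131]
136 [144 150 168 197 219 232 234 235 236 238 238 240 241 241 240 239 239 239 238 239 239 239 238 239 239 238 238 239 239 238 239 239 239 238 239 238]
140 [ 49  51  45  50  50  50  48  50  51  53  50  52  54  57  60  67  77  84  94 100 117 149 188 221 238 239 239 237 239 240 239 239 239 238 240 239]
144 [ 48  48  50  50  50  53  52  47  53  51  54  52  54  55  55  55  53  56  56  57  54  57  92 174 235 239 238 238 239 239 239 238 239 238 238 239]
150 [135 132 133 135 133 130 121 100  67  52  51  53  54  56  56  56  56  57  58  58  56  78 157 232 240 239 239 239 239 239 239 239 240 239 240 239]
```

```bash
python3 drive.py '[{"sx":-0.004, "sy":0.006, "sz":0.02, "jaw":0}, {"sx":-0.004, "sy":0.0125, "sz":0.06, "jaw":0}, {"sx":-0.004, "sy":0.0125, "sz":0.1, "jaw":0}, {"sx":-0.004, "sy":0.0125, "sz":0.13, "jaw":0}, {"sx":-0.004, "sy":0.0125, "sz":0.143, "jaw":0}]'; python3 drive.py '[{"sy":0.002, "sz":0.003, "jaw":0}, {"sy":0.004, "sz":0.003, "jaw":0}, {"sy":0.006, "sz":0.003, "jaw":0}, {"sy":0.007, "sz":0.003, "jaw":0}, {"sy":0.007, "sz":0.003, "jaw":0}]'; python3 drive.py '[{"sy":0.001, "jaw":0}, {"sy":0.002, "jaw":0}, {"sy":0.002, "jaw":0}]'; python3 - <<'E'
from h import *
p,M=Rt();s=[.5978,-.1415];a=np.radians(99);d=p[:2]-s;print("c",d@[np.cos(a),np.sin(a)],"y",d@[-np.sin(a),np.cos(a)],p)
E
```

```text
time: 11.8
ee_pos: [0.5995, -0.1658, 0.0512]
tcp_rot: [179.8, -0.3, -170.9]
wrist_force: [-1.2, 0.8, -0.7]
opening: -0.0
grasp_force: 0.0
time: 12.22
ee_pos: [0.6017, -0.1605, 0.055]
tcp_rot: [-179.9, 0.2, -171.0]
wrist_force: [-0.1, 0.4, 0.1]
opening: -0.0002
grasp_force: 0.0
time: 12.47
ee_pos: [0.6005, -0.1585, 0.0532]
tcp_rot: [-180.0, 0.0, -171.0]
wrist_force: [-0.9, -0.6, 0.5]
opening: 0.0002
grasp_force: 0.0
c -0.01724187874269259 y -4.060189273377837e-05 [ 0.6005 -0.1585  0.0532]
```

```bash
for k in 1; do python3 drive.py '[{"sy":0.001, "jaw":0}, {"sy":0.001, "jaw":0}]'; python3 drive.py '[{"sy":0.001, "jaw":0}, {"sy":0.001, "jaw":0}]'; python3 drive.py '[{"sy":0.001, "jaw":0}, {"sy":0.001, "jaw":0}]'; done; python3 - <<'E'
from h import *
i=bot.camera_info("wrist");im=bot.camera("wrist");cv2.imwrite("pics/w8.png",im)
s=[.5978,-.1415,99.0];t=np.radians(30)
def pl(x,y,z):
    X=x-.004; return [X*np.cos(t)+z*np.sin(t),y,.014-X*np.sin(t)+z*np.cos(t)]
P=proj(i,T3(s,[pl(x,y,z) for x in(-.004,.004) for y in (.05,) for z in (0,.1)]+[[0,.058,.014]]));print(P)
g=im.mean(2)
x,y=P[0].astype(int)
for yy in range(y-8,y+14,3): print(yy,g[yy,x-14:x+20].astype(int))
E
```

```text
time: 12.63
ee_pos: [0.6002, -0.1575, 0.0528]
tcp_rot: [180.0, -0.0, -171.0]
wrist_force: [0.4, -0.6, -0.2]
opening: 0.0001
grasp_force: 0.0
time: 12.8
ee_pos: [0.6, -0.1565, 0.0527]
tcp_rot: [180.0, -0.0, -171.0]
wrist_force: [0.9, 0.2, -0.8]
opening: -0.0003
grasp_force: 0.0
time: 12.97
ee_pos: [0.5999, -0.1555, 0.0527]
tcp_rot: [180.0, -0.0, -171.0]
wrist_force: [0.5, 0.4, -0.6]
opening: 0.0001
grasp_force: 0.0
[[333.0015 155.7438]
 [567.8352 236.7651]
 [346.7231 154.0146]
 [584.5899 229.2826]
 [347.194  137.7442]]
147 [140 139 137 138 135 138 138 138 138 136 138 138 138 137 136 136 138 137 135 137 137 136 137 134 134 135 134 136 134 135 135 134 134 135]
150 [128 127 127 127 128 125 126 126 126 127 125 126 124 125 125 125 123 125 124 125 124 125 124 122 122 123 122 123 123 121 123 122 122 122]
153 [122 121 124 124 123 122 122 121 122 120 121 123 123 124 124 122 123 125 125 123 119 124 123 124 123 124 121 107 101 102 103  99 101 100]
156 [128 131 130 130 130 130 130 127 129 126 117 105  90  71  60  62  53  51  48  43  39  43  50  58  75  88  93  93  91  95  98  99 101 101]
159 [125 127 131 132 131 130 130 128 127 118  72  39  35  35  39  37  38  36  37  39  38  39  33  39  36  34  35  37  37  34  37  38  42  52]
162 [127 128 130 130 129 130 129 127 129 116  67  37  36  37  37  37  38  37  38  36  38  38  34  38  37  36  38  37  40  34  34  36  32  36]
165 [127 129 130 130 130 130 129 128 128 116  67  35  35  38  37  37  39  37  39  32  38  37  36  37  40  36  35  35  38  36  30  37  37  38]
168 [127 129 130 129 130 128 130 129 126 115  67  37  37  37  37  37  38  37  35  38  35  34  36  34  40  35  35  36  34  37  35  36  36  36]
```

```bash
cat > m.py <<'E'
from h import *
i=bot.camera_info("wrist");g=bot.camera("wrist").mean(2)
s=[.5978,-.1415,99.0]
P=proj(i,T3(s,[[-.00693,.05,.018],[0,.05,.014],[-.0069,.044,.018]]));r=int(P[2][1]);r0=int(P[1][1]-2)
row=g[r-1:r+2].mean(0);c=int(P[2][0]);f=c-14+np.interp(-85,-row[c-14:c+10],np.arange(24)) if 0 else c-14+np.argmax(row[c-14:c+10]<80)
print("front edge seen",f,"pred",P[2][0],"ee",bot.get_obs()["ee_pos"],bot.get_obs()["wrist_force"])
E
python3 m.py; python3 drive.py '[{"sy":0.001, "jaw":0}, {"sy":0.001, "jaw":0}]'; python3 drive.py '[{"sy":0.001, "jaw":0}, {"sy":0.001, "jaw":0}]';python3 m.py; python3 drive.py '[{"sy":0.001, "jaw":0}, {"sy":0.001, "jaw":0}]'; python3 m.py
```

```text
front edge seen 329 pred 332.9940126447474 ee [ 0.5999 -0.1556  0.0528] [-0.9529 -0.12    0.1898]
time: 13.23
ee_pos: [0.5997, -0.1545, 0.0527]
tcp_rot: [180.0, -0.0, -171.0]
wrist_force: [-0.0, 0.1, -0.7]
opening: -0.0002
grasp_force: 0.0
time: 13.4
ee_pos: [0.5996, -0.1535, 0.0528]
tcp_rot: [180.0, 0.0, -171.0]
wrist_force: [-0.8, 0.8, 0.5]
opening: 0.0002
grasp_force: 0.0
front edge seen 325 pred 328.75631259226554 ee [ 0.5996 -0.1536  0.0528] [ 0.4595 -0.5893  0.3776]
time: 13.62
ee_pos: [0.5995, -0.1527, 0.0528]
tcp_rot: [-180.0, -0.0, -171.0]
wrist_force: [0.1, -0.3, 0.5]
opening: -0.0003
grasp_force: 0.3
front edge seen 324 pred 327.06964125160715 ee [ 0.5995 -0.1527  0.0528] [ 0.1853 -1.0446  0.1962]
```

```bash
python3 drive.py '[{"sy":0.001, "jaw":0}, {"sy":0.001, "jaw":0}]'; python3 m.py; python3 drive.py '[{"sy":0.0007, "jaw":0}, {"sy":0.0007, "jaw":0}]'; python3 m.py
```

```text
time: 13.83
ee_pos: [0.5994, -0.1521, 0.0529]
tcp_rot: [-179.9, 0.0, -171.0]
wrist_force: [-0.5, -3.9, -0.1]
opening: 0.0002
grasp_force: 1.0
front edge seen 324 pred 325.9122638683605 ee [ 0.5994 -0.1521  0.0529] [ 0.4    -4.2242 -0.478 ]
time: 14.05
ee_pos: [0.5994, -0.152, 0.0531]
tcp_rot: [-179.9, 0.0, -171.0]
wrist_force: [0.9, -7.9, 0.6]
opening: -0.0002
grasp_force: 1.8
front edge seen 323 pred 325.59201216830223 ee [ 0.5994 -0.152   0.053 ] [ 0.5746 -7.1891  0.5932]
```

```bash
python3 drive.py '[{"sy":-0.005, "jaw":0}, {"sy":-0.015, "jaw":0}, {"sy":-0.02, "sz":-0.02, "jaw":0}, {"sy":-0.02, "sz":-0.06, "jaw":0}, {"sy":-0.02, "sz":-0.1, "jaw":0}]'; python3 drive.py '[{"sz":-0.04, "jaw":0}, {"sz":-0.08, "jaw":0}, {"sy":-0.03, "sz":-0.1, "jaw":0}, {"sy":-0.05, "sz":-0.1, "jaw":0}, {"sy":-0.05, "sz":-0.1, "jaw":0}]'; python3 - <<'E'
from h import *
S=bot.camera_info("scene");D=bot.camera_info("side");W=dict(bot.camera_info("wrist"));W["extrinsics"]=np.load("w2.npy")
a=np.array([613,415])/4+[227.5,149.5];b=np.array([700,322])/4.5+[237.5,164.5]
k=tri([(S,a),(D,b),(W,np.array([39.5,162.5])),(W,np.array([39.5,162.5]))]);print(k,proj(S,k)-a,proj(D,k)-b,proj(W,k))
i=bot.camera_info("wrist");print(proj(i,k),bot.get_obs()["ee_pos"]);im=bot.camera("wrist");cv2.imwrite("pics/w9.png",im);np.save("w9.npy",i["extrinsics"])
x,y=proj(i,k)[0].astype(int)
g=im.max(2)<50
n,l,st,ce=cv2.connectedComponentsWithStats(g.astype(np.uint8))
for j in range(1,n):
    if st[j,4]>150: print(st[j],ce[j])
E
```

```text
time: 14.52
ee_pos: [0.6013, -0.1711, 0.1522]
tcp_rot: [179.9, -0.2, -171.0]
wrist_force: [0.7, 0.6, 0.3]
opening: -0.0
grasp_force: 0.0
time: 14.93
ee_pos: [0.6109, -0.2236, 0.2539]
tcp_rot: [-179.9, 0.1, -171.1]
wrist_force: [0.2, 0.4, -0.4]
opening: 0.0002
grasp_force: 0.0
[ 0.6307 -0.2713  0.1486] [[ 0.9752 -0.9658]] [[ 0.4983 -0.1081]] [[ 39.575  162.2682]]
[[251.3381 216.7841]] [ 0.6109 -0.2236  0.2539]
[389 116  49  33 264] [409.0871 121.7614]
[236 202  34  29 907] [252.7927 216.4168]
[   58   245   514   155 35218] [318.4106 353.4621]
[608 283  32  29 691] [625.1505 296.7395]
```

```bash
python3 - <<'E'
from h import *
shift([.6307-.004+.0005,-.2713-.0006-.003,.192],189)
E
```

```text
shift [-0.0084 -0.0549  0.0606] turn -0.09749009554218446
```

```bash
python3 drive.py '[{"sx":-0.004, "sy":-0.03, "jaw":0}, {"sx":-0.008, "sy":-0.055, "sz":0.02, "jaw":0}, {"sx":-0.0084, "sy":-0.055, "sz":0.04, "jaw":0}, {"sx":-0.0084, "sy":-0.055, "sz":0.055, "jaw":0}, {"sx":-0.0084, "sy":-0.055, "sz":0.06, "jaw":0}]'; python3 drive.py '[{"jaw":0}, {"sx":-0.001, "sz":0.003, "jaw":0}, {"sx":-0.002, "sz":0.005, "jaw":0}, {"sx":-0.003, "sz":0.007, "jaw":0}, {"sx":-0.004, "sz":0.009, "jaw":0}]'; python3 drive.py '[{"sx":-0.001, "sz":0.002, "jaw":0}, {"sx":-0.002, "sz":0.004, "jaw":0}, {"sx":-0.004, "sz":0.006, "jaw":0}, {"sx":-0.005, "sz":0.008, "jaw":0}, {"sx":-0.006, "sz":0.009, "jaw":0}]'; python3 drive.py '[{"sx":-0.002, "sz":0.002, "jaw":0}, {"sx":-0.003, "sz":0.004, "jaw":0}, {"sx":-0.004, "sz":0.006, "jaw":0}, {"sx":-0.006, "sz":0.008, "jaw":0}, {"sx":-0.007, "sz":0.009, "jaw":0}]'
```

```text
time: 15.4
ee_pos: [0.6261, -0.2726, 0.1886]
tcp_rot: [179.8, -0.3, -171.0]
wrist_force: [-0.6, 0.6, -0.6]
opening: -0.0001
grasp_force: 0.0
time: 15.82
ee_pos: [0.6314, -0.2723, 0.1845]
tcp_rot: [-180.0, 0.1, -171.0]
wrist_force: [0.7, 0.3, -0.2]
opening: 0.0001
grasp_force: 0.0
time: 16.23
ee_pos: [0.6376, -0.2714, 0.175]
tcp_rot: [-180.0, 0.1, -171.0]
wrist_force: [1.1, 0.0, 2.6]
opening: 0.0002
grasp_force: 1.7
time: 16.65
ee_pos: [0.644, -0.2705, 0.1654]
tcp_rot: [-180.0, -0.0, -171.0]
wrist_force: [1.0, 0.5, 3.2]
opening: -0.0001
grasp_force: 1.6
```

```bash
python3 drive.py '[{"sx":0.002, "sz":-0.02, "jaw":0}, {"sx":0.01, "sy":0.01, "sz":-0.06, "jaw":0}, {"sx":0.02, "sy":0.03, "sz":-0.09, "jaw":0}, {"sx":0.03, "sy":0.05, "sz":-0.09, "jaw":0}, {"sx":0.03, "sy":0.05, "sz":-0.09, "jaw":0}]'; python3 - <<'E'
from h import *
i=bot.camera_info("wrist");im=bot.camera("wrist");cv2.imwrite("pics/w10.png",im)
for k in ([.6307,-.2713,.1486],[.6307+.0148,-.2713+.0023,.1286]): print(proj(i,k))
n,l,st,ce=cv2.connectedComponentsWithStats((im.max(2)<50).astype(np.uint8))
for j in range(1,n):
    if st[j,4]>400: print(st[j],ce[j])
s=[.5978,-.1415,99.0];t=np.radians(30)
def pl(x,y,z):
    X=x-.004; return [X*np.cos(t)+z*np.sin(t),y,.014-X*np.sin(t)+z*np.cos(t)]
P=proj(i,T3(s,[pl(x,y,z) for x in(-.004,.004) for y in (.05,) for z in (0,.1)]));print(P)
g=im.mean(2);x,y=P[0].astype(int);print(g[y+6,x-14:x+14].astype(int));x,y=P[3].astype(int);print(g[y+6,x-14:x+14].astype(int))
p,_=Rt();print(p)
# handle
b=[.605,-.111,9.2]; 
H=T3(b,[[.079,0,.330]])[0];print("handle",H)
S=bot.camera_info("scene");D=bot.camera_info("side");W=dict(i);W["extrinsics"]=np.load("w2.npy");print(proj(S,H),np.array([555,115])/4+[227.5,149.5],proj(D,H),np.array([583,45])/4.5+[237.5,164.5])
print("tri",tri([(S,np.array([555,115])/4+[227.5,149.5]),(D,np.array([583,45])/4.5+[237.5,164.5])]))
E
```

```text
time: 17.07
ee_pos: [0.6051, -0.2239, 0.2583]
tcp_rot: [-179.9, 0.1, -170.9]
wrist_force: [-1.5, -0.3, -0.5]
opening: -0.0001
grasp_force: 0.0
[[252.1232 221.398 ]]
[[257.8703 228.0751]]
[242 210  31  27 758] [257.3945 223.4169]
[   58   245   514   155 35195] [318.4315 353.4574]
[602 286  38  28 731] [620.7346 299.6142]
[[388.2507 120.0949]
 [469.3112 131.7329]
 [393.8312 119.6974]
 [475.4435 131.0562]]
[136 134 133 135 134 132 129 131 133 134 133 132 117  69  43  41  47  53  45  44  40  40  39  41  41  40  43  44]
[ 59  58  59  57  59  61  67  68  62  61  73 140 228 242 242 241 241 240 240 240 239 239 239 240 240 242 241 241]
[ 0.6057 -0.2249  0.2567]
handle [ 0.683  -0.0984  0.33  ]
[[366.2702 173.8055]] [366.25 178.25] [[367.8152 170.8785]] [367.0556 174.5   ]
tri [ 0.6796 -0.1019  0.3164]
```

```bash
python3 drive.py '[{"sx":0.015, "sz":-0.03, "yaw":7, "jaw":0.05}, {"sx":0.03, "sz":-0.06, "yaw":14, "jaw":0.05}, {"sx":0.045, "sz":-0.09, "yaw":21, "jaw":0.05}, {"sx":0.05, "sy":0.01, "sz":-0.115, "yaw":28, "jaw":0.05}, {"sx":0.05, "sy":0.03, "sz":-0.125, "yaw":35, "jaw":0.05}]'; python3 drive.py '[{"yaw":7, "jaw":0.05}, {"yaw":14, "jaw":0.05}, {"yaw":21, "jaw":0.05}, {"yaw":28, "jaw":0.05}, {"yaw":35, "jaw":0.05}]'; python3 drive.py '[{"yaw":7, "jaw":0.05}, {"yaw":14, "jaw":0.05}, {"yaw":20, "jaw":0.05}, {"yaw":20, "jaw":0.05}]'; python3 - <<'E'
from h import *
p,_=Rt();print(p,bot.get_obs()["q"]);shift([.683,-.0984,.375],99.2)
i=bot.camera_info("wrist");cv2.imwrite("pics/w11.png",bot.camera("wrist"));print(proj(i,[[.683,-.0984,.33],[.6901,-.1428,.33],[.6759,-.054,.33]]))
E
```

```text
time: 17.53
ee_pos: [0.5515, -0.2061, 0.3831]
tcp_rot: [-179.9, 0.1, 153.5]
wrist_force: [0.5, 0.3, -0.2]
opening: 0.0502
grasp_force: 0.0
time: 17.95
ee_pos: [0.5526, -0.2047, 0.3791]
tcp_rot: [-179.9, -0.1, 118.6]
wrist_force: [0.4, -0.1, -0.1]
opening: 0.0498
grasp_force: 0.0
time: 18.28
ee_pos: [0.5525, -0.2047, 0.3792]
tcp_rot: [-179.9, -0.0, 98.7]
wrist_force: [0.2, -0.1, 0.3]
opening: 0.0498
grasp_force: 0.0
[ 0.5525 -0.2047  0.3792] [-20.3201  16.5153  37.6533 111.2899  -0.0285  60.9673]
shift [0.0853 0.1451 0.0039] turn -0.4874927793887309
[[615.158   79.3697]
 [590.7436 168.8604]
 [644.5124 -28.2283]]
```

```bash
python3 drive.py '[{"sx":0.02, "sy":0.035, "jaw":0.05}, {"sx":0.04, "sy":0.07, "jaw":0.05}, {"sx":0.06, "sy":0.105, "jaw":0.05}, {"sx":0.085, "sy":0.14, "jaw":0.05}, {"sx":0.085, "sy":0.145, "yaw":-0.4, "jaw":0.05}]'; python3 drive.py '[{"jaw":0.05}, {"jaw":0.05}]'; python3 - <<'E'
from h import *
p,_=Rt();print(p,bot.get_obs()["q"]);shift([.683,-.0984,.34],99.2)
i=bot.camera_info("wrist");im=bot.camera("wrist");np.save("w12.npy",i["extrinsics"]);print(proj(i,[[.683,-.0984,.33],[.6901,-.1428,.33],[.6759,-.054,.33]]))
cv2.imwrite("pics/w12.png",im)
E
```

```text
time: 18.75
ee_pos: [0.6848, -0.0939, 0.3777]
tcp_rot: [-179.8, -0.1, 99.8]
wrist_force: [0.6, -0.5, -0.4]
opening: 0.05
grasp_force: 0.0
time: 18.92
ee_pos: [0.6831, -0.0973, 0.3786]
tcp_rot: [-179.8, -0.0, 99.6]
wrist_force: [-0.4, -0.6, -0.4]
opening: 0.05
grasp_force: 0.0
[ 0.6831 -0.0973  0.3786] [ -8.0963  38.7617  69.3806 120.774   -0.0231  72.2789]
shift [-0.0011 -0.0002  0.0386] turn 0.42475795749811596
[[317.3907 239.2687]
 [316.7877 304.8168]
 [318.0962 162.5766]]
```

View pics/w12.png

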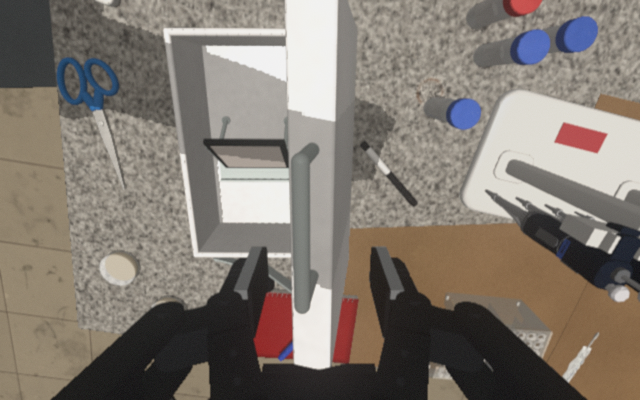

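The last view shows the plate leaning squarely on the rest. The handle bar runs px (303,155)–(303,308), about 7 mm towards the robot from my estimate. I'll shift, descend and grip.

```bash
python3 drive.py '[{"sy":-0.007, "jaw":0.05}, {"sy":-0.007, "sz":0.015, "jaw":0.05}, {"sy":-0.007, "sz":0.03, "jaw":0.05}, {"sy":-0.007, "sz":0.041, "jaw":0.05}, {"sy":-0.007, "sz":0.041, "jaw":0.05}]'; python3 drive.py '[{"jaw":0.035}, {"jaw":0.025}, {"jaw":0.018}, {"jaw":0.014}, {"jaw":0.014}]' 30; python3 drive.py '[{"jaw":0.008}, {"jaw":0}, {"jaw":0}]'; python3 - <<'E'
from h import *
p,_=Rt();print(p,bot.get_obs()["q"],bot.get_obs()["wrist_force"])
E
```

```text
time: 19.38
ee_pos: [0.6735, -0.0998, 0.3388]
tcp_rot: [-179.9, -0.0, 99.4]
wrist_force: [0.9, -0.1, 0.5]
opening: 0.0498
grasp_force: 0.0
time: 19.8
ee_pos: [0.6754, -0.0986, 0.3403]
tcp_rot: [180.0, 0.0, 99.4]
wrist_force: [-0.8, -1.2, 0.8]
opening: 0.0143
grasp_force: 0.6
time: 20.05
ee_pos: [0.6753, -0.0986, 0.3402]
tcp_rot: [180.0, 0.0, 99.4]
wrist_force: [-1.5, -1.5, 4.5]
opening: 0.0086
grasp_force: 29.4
[ 0.6753 -0.0986  0.3402] [ -8.2985  30.2679  51.5223 111.2162  -0.0156  72.2841] [-1.4782 -1.4909  4.5422]
```

```bash
python3 - <<'E'
import numpy as np
r=220.6;f=lambda a:r*np.array([-np.cos(np.radians(a)),-np.sin(np.radians(a))])
a=85.1
for k in range(6):
    b=f(a);out=[]
    for j in range(1,6): out.append((f(a-2.7*j)-b).round(1).tolist())
    a-=13.5;print("end psi",round(a,1),"dy,dz mm",out)
E
```

```text
end psi 71.6 dy,dz mm [[-10.3, 1.1], [-20.6, 2.7], [-30.8, 4.8], [-40.9, 7.4], [-50.8, 10.5]]
end psi 58.1 dy,dz mm [[-9.8, 3.5], [-19.4, 7.5], [-28.8, 11.9], [-38.0, 16.8], [-46.9, 22.0]]
end psi 44.6 dy,dz mm [[-8.7, 5.7], [-17.1, 11.8], [-25.2, 18.3], [-33.0, 25.2], [-40.5, 32.4]]
end psi 31.1 dy,dz mm [[-7.1, 7.6], [-13.9, 15.5], [-20.3, 23.7], [-26.2, 32.2], [-31.8, 40.9]]
end psi 17.6 dy,dz mm [[-5.2, 9.0], [-9.9, 18.3], [-14.2, 27.8], [-18.0, 37.4], [-21.4, 47.2]]
end psi 4.1 dy,dz mm [[-2.9, 10.0], [-5.3, 20.1], [-7.3, 30.3], [-8.8, 40.6], [-9.8, 50.9]]
```

```bash
python3 drive.py '[{"sy":-0.005, "sz":0.0003, "jaw":0}, {"sy":-0.0103, "sz":0.0011, "jaw":0}, {"sy":-0.0155, "sz":0.0018, "jaw":0}, {"sy":-0.0206, "sz":0.0027, "jaw":0}, {"sy":-0.0206, "sz":0.0027, "jaw":0}]' 50; python3 drive.py '[{"sy":-0.005, "sz":0.001, "jaw":0}, {"sy":-0.0102, "sz":0.0021, "jaw":0}, {"sy":-0.0203, "sz":0.0047, "jaw":0}, {"sy":-0.0302, "sz":0.0078, "jaw":0}, {"sy":-0.0302, "sz":0.0078, "jaw":0}]'
```

```text
time: 20.47
ee_pos: [0.6547, -0.1019, 0.338]
tcp_rot: [179.9, 0.0, 99.4]
wrist_force: [-1.4, -0.6, 6.5]
opening: 0.0077
grasp_force: 50.3
time: 20.88
ee_pos: [0.6241, -0.1069, 0.33]
tcp_rot: [180.0, 0.0, 99.4]
wrist_force: [-3.8, -1.0, 7.1]
opening: 0.008
grasp_force: 50.8
```

```bash
python3 drive.py '[{"sy":-0.0098, "sz":0.0035, "jaw":0}, {"sy":-0.0194, "sz":0.0075, "jaw":0}, {"sy":-0.0288, "sz":0.0119, "jaw":0}, {"sy":-0.038, "sz":0.0168, "jaw":0}, {"sy":-0.0469, "sz":0.022, "jaw":0}]'; python3 drive.py '[{"sy":-0.0087, "sz":0.0057, "jaw":0}, {"sy":-0.0171, "sz":0.0118, "jaw":0}, {"sy":-0.0171, "sz":0.0118, "jaw":0}]'
```

```text
time: 21.3
ee_pos: [0.579, -0.1142, 0.3078]
tcp_rot: [179.9, -0.0, 99.4]
wrist_force: [-3.3, 0.4, 7.4]
opening: 0.0082
grasp_force: 51.9
time: 21.55
ee_pos: [0.5612, -0.1172, 0.295]
tcp_rot: [-179.9, -0.0, 99.4]
wrist_force: [-4.7, -0.6, 3.4]
opening: 0.008
grasp_force: 52.0
```

```bash
python3 drive.py '[{"sy":-0.0041, "sz":0.0032, "jaw":0}, {"sy":-0.0081, "sz":0.0065, "jaw":0}, {"sy":-0.0159, "sz":0.0134, "jaw":0}, {"sy":-0.0234, "sz":0.0206, "jaw":0}, {"sy":-0.0234, "sz":0.0206, "jaw":0}]'; python3 drive.py '[{"sy":-0.0036, "sz":0.0038, "jaw":0}, {"sy":-0.0071, "sz":0.0076, "jaw":0}, {"sy":-0.0105, "sz":0.0115, "jaw":0}, {"sy":-0.0139, "sz":0.0155, "jaw":0}, {"sy":-0.0203, "sz":0.0237, "jaw":0}]'; python3 drive.py '[{"sy":-0.003, "sz":0.0042, "jaw":0}, {"sy":-0.0059, "sz":0.0085, "jaw":0}, {"sy":-0.0088, "sz":0.0128, "jaw":0}, {"sy":-0.0115, "sz":0.0172, "jaw":0}, {"sy":-0.0115, "sz":0.0172, "jaw":0}]'
```

```text
time: 21.97
ee_pos: [0.538, -0.1211, 0.2743]
tcp_rot: [-179.9, -0.0, 99.4]
wrist_force: [-5.5, 0.2, 2.5]
opening: 0.0078
grasp_force: 52.0
time: 22.38
ee_pos: [0.5194, -0.1242, 0.2521]
tcp_rot: [180.0, -0.0, 99.4]
wrist_force: [-5.6, 0.5, 4.3]
opening: 0.0081
grasp_force: 52.6
time: 22.8
ee_pos: [0.5072, -0.1261, 0.2333]
tcp_rot: [-179.8, -0.1, 99.4]
wrist_force: [-5.5, -0.1, 1.5]
opening: 0.0079
grasp_force: 52.8
```

```bash
python3 drive.py '[{"sy":-0.0026, "sz":0.0045, "jaw":0}, {"sy":-0.0052, "sz":0.009, "jaw":0}, {"sy":-0.0076, "sz":0.0136, "jaw":0}, {"sy":-0.0099, "sz":0.0183, "jaw":0}, {"sy":-0.0121, "sz":0.023, "jaw":0}]'; python3 drive.py '[{"sy":-0.0021, "sz":0.0048, "jaw":0}, {"sy":-0.0041, "sz":0.0096, "jaw":0}, {"sy":-0.0059, "sz":0.0144, "jaw":0}, {"sy":-0.0078, "sz":0.0193, "jaw":0}, {"sy":-0.0093, "sz":0.0242, "jaw":0}]'; python3 drive.py '[{"sy":-0.0015, "sz":0.005, "jaw":0}, {"sy":-0.0029, "sz":0.01, "jaw":0}, {"sy":-0.0041, "sz":0.015, "jaw":0}, {"sy":-0.0053, "sz":0.0201, "jaw":0}, {"sy":-0.0063, "sz":0.0252, "jaw":0}]'; python3 - <<'E'
from h import *
p,_=Rt();print(p,bot.get_obs()["wrist_force"])
i=bot.camera_info("scene");cv2.imwrite("pics/sc1.png",bot.camera("scene"))
E
```

```text
time: 23.22
ee_pos: [0.4956, -0.1281, 0.2108]
tcp_rot: [-179.9, -0.0, 99.4]
wrist_force: [-6.1, 0.9, 4.0]
opening: 0.0085
grasp_force: 53.6
time: 23.63
ee_pos: [0.4863, -0.1296, 0.1865]
tcp_rot: [-179.9, -0.1, 99.4]
wrist_force: [-7.7, 0.2, 3.1]
opening: 0.0079
grasp_force: 54.2
time: 24.05
ee_pos: [0.4799, -0.1306, 0.161]
tcp_rot: [-179.8, -0.1, 99.4]
wrist_force: [-6.9, 0.4, 0.5]
opening: 0.008
grasp_force: 55.0
[ 0.4799 -0.1306  0.161 ] [-6.8994  0.3711  0.5414]
```

```bash
python3 drive.py '[{"sy":-0.001, "sz":0.004, "jaw":0}, {"sy":-0.0018, "sz":0.008, "jaw":0}, {"sy":-0.0025, "sz":0.012, "jaw":0}, {"sy":-0.0031, "sz":0.016, "jaw":0}, {"sy":-0.0035, "sz":0.02, "jaw":0}]'; python3 drive.py '[{"sz":0.002, "jaw":0}, {"sy":-0.0003, "sz":0.004, "jaw":0}, {"sy":-0.0003, "sz":0.005, "jaw":0}, {"sy":-0.0003, "sz":0.005, "jaw":0}]'; python3 drive.py '[{"sz":0.001, "jaw":0}, {"sz":0.002, "jaw":0}, {"sz":0.002, "jaw":0}]'; python3 drive.py '[{"sz":0.001, "jaw":0}, {"sz":0.002, "jaw":0}, {"sz":0.002, "jaw":0}]'
```

```text
time: 24.52
ee_pos: [0.4768, -0.1311, 0.141]
tcp_rot: [-179.9, -0.1, 99.4]
wrist_force: [-4.3, 0.4, 0.6]
opening: 0.0083
grasp_force: 55.5
time: 24.85
ee_pos: [0.4763, -0.1312, 0.1359]
tcp_rot: [-179.9, -0.1, 99.4]
wrist_force: [-4.0, 1.3, -1.6]
opening: 0.008
grasp_force: 55.2
time: 25.1
ee_pos: [0.4762, -0.1313, 0.1341]
tcp_rot: [-179.9, -0.0, 99.4]
wrist_force: [-7.3, 1.3, -0.1]
opening: 0.0077
grasp_force: 55.4
time: 25.35
ee_pos: [0.4761, -0.1313, 0.1325]
tcp_rot: [-179.9, -0.0, 99.4]
wrist_force: [-7.5, 1.9, 2.4]
opening: 0.0079
grasp_force: 55.6
```

```bash
python3 drive.py '[{"sz":0.001, "jaw":0}, {"sz":0.002, "jaw":0}, {"sz":0.002, "jaw":0}]'; python3 drive.py '[{"sz":0.001, "jaw":0}, {"sz":0.002, "jaw":0}, {"sz":0.002, "jaw":0}]'; python3 drive.py '[{"sz":0.001, "jaw":0}, {"sz":0.002, "jaw":0}, {"sz":0.002, "jaw":0}]'
```

```text
time: 25.6
ee_pos: [0.4761, -0.1313, 0.1323]
tcp_rot: [-180.0, -0.0, 99.4]
wrist_force: [-13.9, 3.8, 17.1]
opening: 0.008
grasp_force: 57.1
time: 25.85
ee_pos: [0.4762, -0.1313, 0.1322]
tcp_rot: [179.9, 0.0, 99.4]
wrist_force: [-20.1, 4.0, 31.2]
opening: 0.0084
grasp_force: 58.7
time: 26.1
ee_pos: [0.4761, -0.1314, 0.1317]
tcp_rot: [179.9, 0.1, 99.4]
wrist_force: [-24.4, 5.8, 43.7]
opening: 0.0075
grasp_force: 60.4
```

Hard stop with the grasp point at z = 0.126, which is the shut height. I'll unload, release and withdraw.

```bash
python3 drive.py '[{"sz":-0.003, "jaw":0}, {"sz":-0.0055, "jaw":0}, {"sz":-0.0055, "jaw":0}]'; python3 drive.py '[{"jaw":0.012}, {"jaw":0.02}, {"jaw":0.03}, {"jaw":0.03}, {"sz":-0.01, "jaw":0.03}]'; python3 drive.py '[{"sz":-0.04, "jaw":0.03}, {"sz":-0.08, "jaw":0.03}, {"sz":-0.12, "jaw":0.03}, {"sz":-0.16, "jaw":0.03}, {"sz":-0.2, "jaw":0.03}]'; python3 - <<'E'
from h import *
i=bot.camera_info("wrist");im=bot.camera("wrist");cv2.imwrite("pics/w13.png",im)
b=[.605,-.111,9.2]
H=T3(b,np.array([[-.13,0,.131],[-.13,.045,.131],[-.096,.14,.14],[-.096,-.14,.14]]));print(proj(i,H))
sc=bot.camera("scene");cv2.imwrite("pics/sc2.png",sc)
a=cv2.imread("pics/scene0.png");d=cv2.absdiff(a,sc).max(2)
for n,(x0,y0,x1,y1) in dict(small=(238,182,262,198),bottle=(270,125,292,162)).items(): print(n,d[y0:y1,x0:x1].mean())
x,y=proj(i,H)[0].astype(int);g=im.mean(2)
for r in (y-10,y+10): print(g[r,x-30:x+60:2].astype(int))
E
```

```text
time: 26.35
ee_pos: [0.476, -0.1313, 0.1322]
tcp_rot: [-179.9, -0.0, 99.4]
wrist_force: [-6.6, 1.8, -1.9]
opening: 0.008
grasp_force: 55.9
time: 26.77
ee_pos: [0.476, -0.1312, 0.1408]
tcp_rot: [-179.9, -0.1, 99.4]
wrist_force: [-0.3, 1.2, -0.0]
opening: 0.0301
grasp_force: 0.0
time: 27.18
ee_pos: [0.476, -0.1313, 0.345]
tcp_rot: [179.9, 0.0, 99.4]
wrist_force: [0.9, -0.1, -0.2]
opening: 0.0301
grasp_force: 0.0
[[318.1551 167.0981]
 [318.3067 123.752 ]
 [356.965   16.4958]
 [346.843  285.5621]]
small 5.963541666666667
bottle 4.945945945945946
[137 145 131 113  92  95  89  84  85  84  87  77  96 103 119 125 117  99  87  89  94  87  90  79  80  88  97  91  86  92 100  99 123 160 160 160 161
 161 161 159 162 161 162 163 163]
[117 140 135 122  99 102 124 142 148 140 115 113 141 114 118 126 117  99  76  78  93  96  96  90  90  88  92  93  91 100 100 101 142 158 160 160 158
 159 158 158 160 161 161 160 161]
```

```bash
python3 -c "
from workcell import bot
print(bot.job_done())"
```

```text
the job is handed in; nothing more can be done
None
```

The large plate is leaning in the middle of the rest and the lid is fully shut, handed in at about 27 s; while carrying the plate I bumped the open lid at about 48 N, and if that counts as the gripper's body pressing on something it breaks the 40 N limit.

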